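# Fetch the hex key from under the glass riser with the reacher

## Task

The purple hex key has slid under the lower board of the glass riser, too low for a hand: hold the little reacher by its grip, squeeze its trigger to close the jaws on the hex key where it lies, draw it out and, still held in the jaws, lower it into the empty bay of the yellow tray so that it lies flat there. Then stand the reacher down on its feet anywhere on the open tabletop and let it go. Touch the hex key with the reacher only, pinch it gently, don't bang the riser, and leave the tray and the other things where they are.

Things in the scene. Friction and masses are not known exactly. Their poses are not given: they have to be found in the camera images.
- reacher: Short bench reacher, about 170 mm long, 0.28 kg, level on its feet. Origin on the table under the middle of its grip; x along the shaft to the jaws, y left, z up. Foot under the grip: z 0 to 8, x +-15, y -19 to 25 mm. Front foot: x 49 to 61, z 0 to 22, 34 wide. Shaft z 22 to 36. Crosshead: x 80 to 90, 64 wide, z 22 to 40; ahead of it only the jaws (x 85 to 145).
- grip (a point): Middle of the reacher's grip, 32 mm above its feet: pinch here across y. Black fixed bar on the left (outer face y = +25 mm), orange trigger on the right (outer face y = -25), 50 mm over both, x +-23, z 11 to 51 mm. As two fingers squeeze evenly, the fixed bar and so the whole reacher shifts to its right (-y) by half the trigger's travel.
- bite (a point): Point on the reacher midway between the jaws, 120 mm ahead of the grip, 15 mm above the feet: where the hex key's middle should be when the jaws close.
- trigger (a joint): Trigger travel in m: 0 out (jaws 40 mm apart), 0.016 fully in (8 mm apart); about 0.011 with the hex key held across its width. Spring: 25 N out, 33 N in. A pinch of 20 N holds the reacher without moving it; 45 to 60 N closes the jaws firmly. Each jaw moves as far as the trigger; each jaw's pinch is half of squeeze minus spring.
- jaw_left: Left orange jaw, a flat finger 60 x 5 x 27 mm, at x 85 to 145, z 3 to 30 mm in the reacher's frame; open, its inner face is at y = +20, outer +25. Its origin coincides with the reacher's when open (not at the jaw itself) and moves to -y as it closes.
- jaw_right: Right orange jaw, mirror image of the left one: open, its inner face is at y = -20, outer -25 mm; it moves to +y as it closes.
- hexkey: Purple plastic hex key handle, 44 x 18 x 16 mm (x, y, z), with a steel stub 5 mm thick sticking out 22 mm farther at +x at mid height. About 40 g, lying flat on the table under the riser. Origin: centre of the purple part's underside. Soft plastic: more than about 30 N from a jaw marks it.
- riser: Fixed two-tier riser of clear glass, aluminium front edges, four posts 14 mm square (centres x 20 and 180, y +-103 mm). Origin on the table under the middle of the lower board's front edge; x points into the riser, towards the robot's left (world +y, roughly). Lower board: x 0 to 200, y +-110, underside 65, top 73 mm above the table. Upper board: x -55 to 200, y +-110, z 150 to 158 mm.
- overhang (a point): Middle of the lower front edge of the riser's upper board, 150 mm above the table and 55 mm in front of the gap's front edge (riser -x). An upright tool would hit this board: take and keep the reacher with the tool leaning back along the reacher's -x, about 40 to 45 degrees.
- tray: Yellow nylon tray, loose, 0.30 kg. Origin on the table under the middle of its empty bay: 84 x 84 mm inside, floor 3 mm and wall tops 14 mm above the table, walls 4 mm thick. Beside it at -y a bay 44 mm wide full of wall plugs, to 15 mm high. Bring the reacher in along the tray's +x.
- case: Bystander: aluminium drill bit case 80 x 150 x 34 mm on the riser's upper board. Origin: centre of its underside.
- bracket: Bystander: steel angle bracket 60 x 40 mm foot, 60 mm tall, on the table. Origin: centre of the foot's underside.
- ramekin: Bystander: white ceramic ramekin, 80 mm across, 45 mm high, on the table. Origin: centre of its underside.
Mind the look-alikes: they are no part of the job. Of the things that look like the reacher, take the one that is farthest from the robot's base at the start.

How it is judged:
By the outcome, as a careful person would: the job done as asked, in the order asked, and still so for the second after the job is handed in, with the robot touching nothing.
It also fails if it takes over 51 s, if anything falls off the work surface, if the arm or the gripper's body presses on something with over 40 N, if the wrist force passes 120 N, or if a joint passes its speed limit or range.

## Robot

A 6-joint arm with a two-finger parallel gripper is mounted at the origin on the work surface. World frame = base frame: x ahead of the robot, y to its left, z up, the work surface at z = 0. Lengths are in mm, angles in rad, forces in N, time in s.
With the tool pointing down it reaches from about 350 to 725 mm from the base axis. Payload 4.3 kg.
Tool frame: the origin (TCP) lies midway between the tips of the shut fingers; the grasp point (between the pads) lies 19 mm behind it; z points along the fingers, y is the line along which they close (so a half turn about z gives the same grasp; the last joint's range is limited). The gripper opens to 85 mm and grips with 20 to 120 N. Pads are 22 mm wide; open, the fingers measure 114 mm over their backs; the gripper's body (76 mm by 85 mm) begins 54 mm behind the grasp point. The pads swing forward as they close: fully open they stand 13 mm farther back than shut.
Start: joints at [1.152, 0.377, 0.081, 1.274, 0, 1.46], TCP at [174.759, 547.838, 231.329] pointing down, gripper open.
Joint ranges: [-2.72, 2.72], [-0.84, 1.66], [-1.02, 1.22], [-1.77, 2.12], [-1.37, 1.28], [-3.14, 3.14]. Speed limits (rad/s): [2.57, 2.57, 3.14, 3.14, 3.14, 3.14].

## Interface

Orientations are given as a unit quaternion [x, y, z, w].
In Python, from rig import arm gives the robot as it stands.
- The arm moves only by the tool drive_tool, never from a script. Its argument "commands" is one flat list of numbers, 4 for each row, row after row: the shift along the tool's x, y, z in mm, then the turn about the tool's z in degrees. In form: [dx, dy, dz, twist, dx, dy, dz, twist, ...]. A call has 1 to 5 rows; each row is the pose to reach, as a shift and turn from the pose commanded when the call began, along the tool's axes at that moment; what a row does not reach only later rows make up. A row lasts 1/10 s, in which the tool goes at most 50 mm and 8.59 degrees, less where a joint would pass 70% of its speed; a pose out of reach is approached as far as the arm can. A call with a gripper value outside its range is refused whole. "grip" is the opening in per cent of the stroke, from 0 (shut) to 100 (fully open), set as the call begins (left out, the last holds). The fingers move at their own pace and stop on an object; the grip force is fixed at half the most. Time passes only in rows, so rows that repeat a pose let the fingers close. It gives the time, the measured TCP pose, the force, the opening and the grip force at its end, in the units of the state.
- arm.observe(): the state, without advancing time (a new reading comes with each control period).
- arm.capture(name): name is "scene" or "side" or "wrist"; returns the picture (480x640x3 uint8, red, green, blue); there is no depth.
- arm.calibration(name): a dict with "intrinsics" (3x3 intrinsics, pixels), "rvec" (rotation vector, rad) and "tvec" (3), from world to camera coordinates, as OpenCV has them; the wrist camera has in their place "hand_eye" (4x4, takes a point from camera to tool coordinates, whose origin is the TCP and whose axes are the flange's). Camera axes: x right, y down, z forward; pixel columns grow to the right and rows downward; lengths in mm; the calibration is good to about 2 mm. A picture is of the moment at which its call begins: read the wrist's pose just before it. calibration takes no time and is no camera call.
- arm.hand_in(): hands the job in; it is judged then, once.
The state is a dict: "time": time; "joint_positions": joint angles; "qvel": joint speeds; "joint_torque": joint torques, N m; "tool_pos": TCP position; "tcp_rot": TCP orientation; "force": force on the tool from outside, world axes, zero at the start; "torque": the same for the moment, N m; "width": finger opening in mm; "finger_force": force on a finger pad.
Only numpy, scipy, OpenCV 4.12 (cv2) and the standard library are available. Lean on these libraries where they do the work, as an engineer would, in place of code of your own. Each camera call takes 0.05 s, during which the arm holds its last target. There are 200 camera calls.

## Working session

There is one attempt and no reset: what is moved stays moved. The work goes in short steps, Python scripts to look and compute and a tool call to move; the robot and the scene stay as the last step left them, time stands still between calls to the robot, and variables do not carry over. Pictures are saved under pics/ and viewed, at most 10 in all, crops included, and the job is handed in when it is done.

Besides the shell and the picture viewer there is one more tool, called after "Call:" by a JSON object that holds its "method" and its "body". drive_tool: Moves the arm, as the interface text tells. Its arguments: {"type":"object","properties":{"commands":{"type":"array","items":{"type":"number"}},"grip":{"type":"number"}},"required":["commands"]}

```bash
ls; mkdir -p pics; cat > h.py <<'E'
import numpy as np, cv2
from rig import arm
from scipy.spatial.transform import Rotation as R
def save(n,f):
    im=arm.capture(n); cv2.imwrite('pics/'+f,im[:,:,::-1]); return im
def cam(n):
    c=arm.calibration(n); K=np.array(c['intrinsics'],float)
    if 'rvec' in c:
        Rm=cv2.Rodrigues(np.array(c['rvec'],float))[0]; t=np.array(c['tvec'],float).ravel()
        return K,Rm,t
    s=arm.observe(); T=np.eye(4);T[:3,:3]=R.from_quat(s['tcp_rot']).as_matrix();T[:3,3]=s['tool_pos']
    W=np.linalg.inv(T@np.array(c['hand_eye'])); return K,W[:3,:3],W[:3,3]
def px2w(C,uv,z):
    K,Rm,t=C; d=Rm.T@np.linalg.inv(K)@np.array([*uv,1.]); o=-Rm.T@t
    return o+d*(z-o[2])/d[2]
def w2px(C,p):
    K,Rm,t=C; q=K@(Rm@np.array(p,float)+t); return q[:2]/q[2]
E
python3 - <<'E'
from h import *
print(arm.observe())
for n in('scene','side'):
    save(n,n+'0.png'); C=cam(n); print(n,-C[1].T@C[2])
C=cam('wrist'); save('wrist','wrist0.png'); print(arm.calibration('wrist'),-C[1].T@C[2])
E
```

```text
pics
{'time': 0.0, 'joint_positions': array([1.15172116e+00, 3.78058767e-01, 7.96135762e-02, 1.27438336e+00,
       2.22393326e-05, 1.46050914e+00]), 'qvel': array([ 1.10494619e-03, -1.91993885e-03, -3.02297699e-05,  8.49673227e-04,
        1.74823498e-03,  4.26856729e-04]), 'joint_torque': array([-2.13810366e-03, -4.63604593e+01,  2.69874555e+01,  2.07104359e-02,
       -1.17948916e-04,  7.18938679e-06]), 'tool_pos': array([174.45758638, 547.20881286, 230.35854555]), 'tcp_rot': array([ 1.53781258e-01,  9.88104393e-01, -9.77819857e-04, -2.76549429e-04]), 'force': array([-0.41617506, -0.49061609, -0.57575694]), 'torque': array([ 0.00898665, -0.02324668,  0.05472508]), 'finger_force': 0.0, 'width': 85.26096165604089}
scene [890.34287943 -94.33502218 780.88484629]
side [ -22.701176   -641.28084989  797.86631232]
{'intrinsics': array([[345.85280838,   0.        , 314.68797574],
       [  0.        , 345.85280838, 238.30113172],
       [  0.        ,   0.        ,   1.        ]]), 'hand_eye': array([[ 1.96302816e-04, -9.46630917e-01, -3.22319514e-01,
         8.26336421e+01],
       [ 9.99999455e-01,  5.16406392e-04, -9.07619720e-04,
         1.11845616e+00],
       [ 1.02562874e-03, -3.22319160e-01,  9.46630502e-01,
        -1.42831891e+02],
       [ 0.00000000e+00,  0.00000000e+00,  0.00000000e+00,
         1.00000000e+00]])} [ 96.19944369 573.69232288 373.2930065 ]
```

View pics/scene0.png

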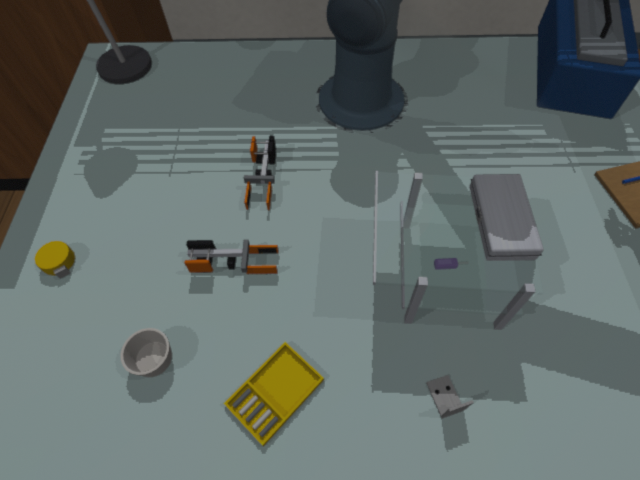

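View pics/side0.png

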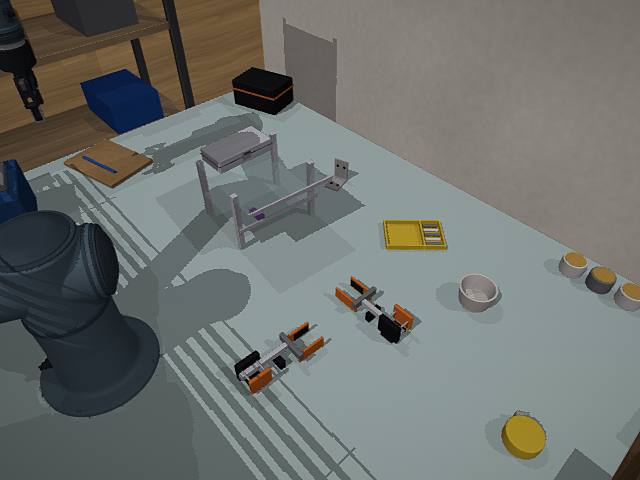

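```bash
python3 - <<'E'
import cv2
a=cv2.imread('pics/scene0.png')
def c(x,y,w,h,s): return cv2.resize(a[y:y+h,x:x+w],None,fx=s,fy=s,interpolation=cv2.INTER_CUBIC)
import numpy as np
L=np.vstack([c(180,230,100,50,4),c(222,340,105,105,3.81)[:400,:400]])
Rr=np.vstack([c(365,165,180,165,2.222)[:366,:400],c(420,240,60,36,6.667)[:234,:400]])
h=600
cv2.imwrite('pics/crop1.png',np.hstack([L[:h,:400],Rr[:h,:400]]))
print(L.shape,Rr.shape)
E
```

```text
(600, 400, 3) (600, 400, 3)
```

View pics/crop1.png

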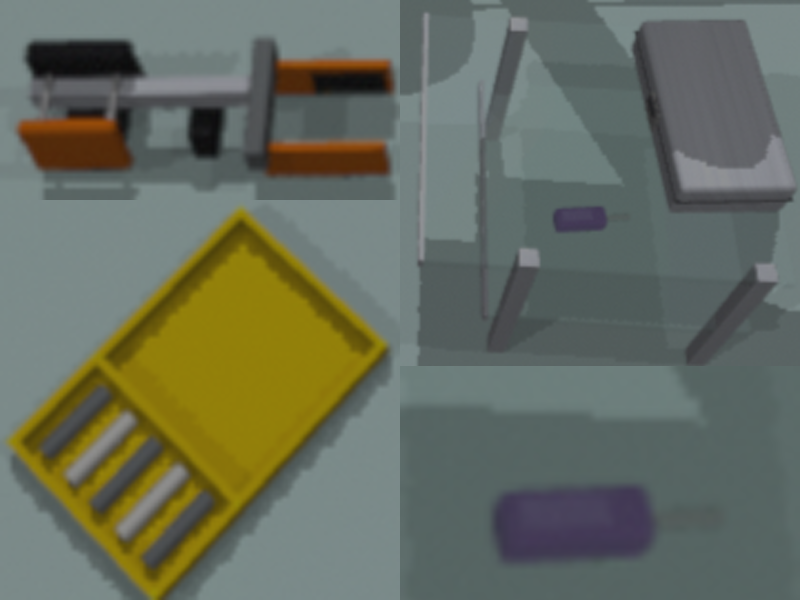

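```bash
cat > fit.py <<'E'
from h import *
from scipy.optimize import least_squares
def fit(C,P,U,x0):
    P=np.array(P,float);U=np.array(U,float)
    def W(q):
        c,s=np.cos(q[2]),np.sin(q[2])
        return np.c_[q[0]+c*P[:,0]-s*P[:,1],q[1]+s*P[:,0]+c*P[:,1],P[:,2]]
    f=lambda q:np.ravel([w2px(C,w)-u for w,u in zip(W(q),U)])
    r=least_squares(f,x0,x_scale=[100,100,1],loss='soft_l1')
    return r.x,f(r.x).reshape(-1,2).round(1)
E
python3 - <<'E'
from fit import *
C=cam('scene')
A=lambda L,o,s,off:[(o[0]+(u-off[0])/s,o[1]+(v-off[1])/s) for u,v in L]
def go(n,P,U,x0):
    q,r=fit(C,P,U,x0); print(n,q.round(1)[:2],np.degrees(q[2]).round(1),r.tolist())
go('reacher',[(145,25,30),(145,-25,30),(80,32,40),(90,32,40),(80,-32,40),(-23,-25,51),(23,-25,51),(-23,25,51),(23,25,51)],
 A([(389,61),(389,149),(252,40),(275,40),(247,155),(20,128),(127,125),(27,45),(128,42)],(180,230),4,(0,0)),[400,-200,1.57])
go('tray',[(-46,46,14),(46,46,14),(46,-94,14),(-46,-94,14)],A([(240,208),(388,345),(155,600),(10,440)],(222,340),3.81,(0,200)),[550,-200,.78])
go('riser',[(-55,110,154),(-55,-110,154),(0,110,69),(0,-110,69),(20,103,150),(20,-103,150),(180,-103,150)],
 A([(427,14),(421,262),(480,80),(485,318),(518,22),(528,258),(765,272)],(365,165),2.222,(400,0)),[400,50,1.57])
go('hex',[(-22,9,16),(22,9,16),(-22,-9,0),(22,-9,0),(44,0,8)],A([(497,492),(648,486),(500,561),(652,557),(722,516)],(420,240),6.667,(400,366)),[400,100,1.57])
for n,uv,z in(('ram',(146,340),45),('bracket',(447,390),0)): print(n,px2w(C,uv,z))
E
```

```text
reacher [ 464.4 -331.8] 90.4 [[0.7, -0.8], [-0.2, 0.0], [0.7, -0.6], [0.2, -0.7], [-0.6, 0.2], [-0.9, 2.2], [-2.5, 2.3], [1.2, -0.4], [0.3, -0.2]]
tray [ 691.  -166.2] 46.3 [[0.6, -0.8], [0.4, -0.4], [-0.2, 0.5], [-0.9, 0.3]]
riser [478.3  43.7] 85.1 [[-0.9, -0.0], [0.3, -1.1], [-0.1, 0.0], [0.1, -2.0], [0.1, 2.9], [0.8, 0.6], [-0.5, 0.4]]
hex [475.9 137.2] 92.4 [[0.2, -0.6], [0.1, -1.0], [-0.2, 1.2], [-0.4, 0.5], [0.3, -0.0]]
ram [ 629.54745481 -398.65947419   45.        ]
bracket [710.17434613 103.40292429   0.        ]
```

Call:
{"method": "drive_tool", "body": {"commands": [-40,-30,0,0,-80,-60,0,0,-120,-90,0,0,-160,-120,0,0,-200,-150,0,0]}}

```text
time: 0.65
tool_pos: [320.3, 342.4, 231.1]
tcp_rot: [0.153, 0.988, -0.0, -0.0]
force: [1.5, -0.3, 1.6]
width: 85.5
finger_force: 0.0
```

Call:
{"method": "drive_tool", "body": {"commands": [40,15,0,-8,80,30,0,-16,120,45,0,-24,160,60,0,-32,200,75,0,-40]}}

```text
time: 1.15
tool_pos: [150.8, 476.9, 231.2]
tcp_rot: [-0.196, 0.981, -0.0, -0.0]
force: [0.3, 0.2, 0.6]
width: 85.3
finger_force: 0.0
```

```bash
cat >> h.py <<'E'
def st(target=None,yaw=None):
    s=arm.observe(); M=R.from_quat(s['tcp_rot']).as_matrix()
    print('t',round(s['time'],2),'pos',s['tool_pos'].round(1),'q',s['joint_positions'].round(3),'F',s['force'].round(1),'w',round(s['width'],1),'ff',round(s['finger_force'],1))
    print('X',M[:,0].round(3),'Y',M[:,1].round(3),'Z',M[:,2].round(3))
    if target is not None: print('tool delta',(M.T@(np.array(target)-s['tool_pos'])).round(1))
    return s,M
E
python3 -c "
from h import *
st([0,640,230])"
```

```text
t 1.15 pos [150.8 476.9 231.2] q [ 1.138  0.225 -0.129  1.216 -0.     0.744] F [0.3 0.2 0.6] w 85.3 ff 0.0
X [-0.923 -0.384  0.   ] Y [-0.384  0.923 -0.   ] Z [-0. -0. -1.]
tool delta [ 76.6 208.5   1.1]
```

Call:
{"method": "drive_tool", "body": {"commands": [15,40,0,-8.5,30,80,0,-17,45,120,0,-25.5,60,160,0,-34,76,200,0,-42.5]}}

```text
time: 1.65
tool_pos: [4.3, 633.4, 230.9]
tcp_rot: [-0.538, 0.843, -0.0, -0.0]
force: [1.6, 0.5, -0.0]
width: 85.8
finger_force: 0.0
```

```bash
python3 -c "
from h import *
st([0,800,230])"
```

```text
t 1.65 pos [  4.3 633.4 230.9] q [ 1.464  0.504  0.276  1.343 -0.     0.327] F [ 1.6  0.5 -0. ] w 85.8 ff 0.0
X [-0.42  -0.908  0.   ] Y [-0.908  0.42  -0.   ] Z [ 0. -0. -1.]
tool delta [-149.3   73.9    0.8]
```

Call:
{"method": "drive_tool", "body": {"commands": [-36,17,0,-8.5,-73,34,0,-17,-109,50,0,-25,-145,67,0,-25,-182,84,0,-25]}}

```text
time: 2.15
tool_pos: [7.0, 801.0, 218.4]
tcp_rot: [-0.706, 0.708, 0.01, 0.01]
force: [5.9, 79.0, 35.2]
width: 85.7
finger_force: 0.0
```

```bash
python3 -c "
from h import *
st([0,900,230])"
```

```text
t 2.15 pos [  7.  801.  218.4] q [ 1.482  1.022  1.221  1.743  0.002 -0.085] F [ 5.9 79.  35.2] w 85.7 ff 0.0
X [-0.003 -1.    -0.028] Y [-1.     0.003 -0.001] Z [ 0.001  0.028 -1.   ]
tool delta [-99.3   7.2  -8.9]
```

Call:
{"method": "drive_tool", "body": {"commands": [0,0,0,0]}}

```text
time: 2.25
tool_pos: [6.4, 796.0, 205.0]
tcp_rot: [-0.706, 0.708, 0.002, 0.001]
force: [0.7, 2.8, -2.6]
width: 85.6
finger_force: 0.0
```

```bash
python3 -c "
from h import *
st([0,900,230])"
```

```text
t 2.25 pos [  6.4 796.  205. ] q [ 1.482  1.032  1.207  1.743  0.002 -0.085] F [ 0.7  2.8 -2.6] w 85.6 ff 0.0
X [-0.003 -1.    -0.003] Y [-1.     0.003  0.001] Z [-0.001  0.003 -1.   ]
tool delta [-104.     6.8  -24.7]
```

Call:
{"method": "drive_tool", "body": {"commands": [-50,0,0,0,-100,0,0,0,-150,0,0,0,-200,0,0,0,-250,0,0,0]}}

```text
time: 2.75
tool_pos: [6.7, 850.3, 170.6]
tcp_rot: [-0.705, 0.708, 0.029, 0.031]
force: [-0.2, 0.3, -0.3]
width: 85.4
finger_force: 0.0
```

```bash
python3 -c "
from h import *
st([0,900,230])"
```

```text
t 2.75 pos [  6.7 850.3 170.6] q [ 1.487  1.083  1.22   1.623  0.004 -0.08 ] F [-0.2  0.3 -0.3] w 85.4 ff 0.0
X [-0.003 -0.996 -0.085] Y [-1.     0.004 -0.003] Z [ 0.003  0.085 -0.996]
tool delta [-54.6   6.8 -55. ]
```

Call:
{"method": "drive_tool", "body": {"commands": [-45,0,-20,0,-90,0,-40,0,-135,0,-60,0,-180,0,-80,0,-225,0,-100,0]}}

```text
time: 3.25
tool_pos: [6.2, 868.3, 191.1]
tcp_rot: [-0.704, 0.706, 0.049, 0.052]
force: [0.5, -0.9, -0.3]
width: 85.6
finger_force: 0.0
```

```bash
python3 -c "
from h import *
st([0,900,230])"
```

```text
t 3.25 pos [  6.2 868.3 191.1] q [ 1.488  1.061  1.22   1.586  0.007 -0.079] F [ 0.5 -0.9 -0.3] w 85.6 ff 0.0
X [-0.003 -0.99  -0.143] Y [-1.     0.004 -0.004] Z [ 0.005  0.143 -0.99 ]
tool delta [-36.9   6.1 -34. ]
```

Call:
{"method": "drive_tool", "body": {"commands": [0,0,0,0]}}

```text
time: 3.35
tool_pos: [6.2, 868.3, 190.7]
tcp_rot: [-0.704, 0.706, 0.049, 0.052]
force: [0.0, -0.7, -0.4]
width: 85.4
finger_force: 0.0
```

```bash
python3 -c "
from h import *
st([0,900,230])"
```

```text
t 3.35 pos [  6.2 868.3 190.7] q [ 1.488  1.061  1.22   1.586  0.007 -0.079] F [ 0.  -0.7 -0.4] w 85.4 ff 0.0
X [-0.003 -0.99  -0.143] Y [-1.     0.004 -0.004] Z [ 0.005  0.143 -0.99 ]
tool delta [-36.9   6.1 -34.4]
```

Call:
{"method": "drive_tool", "body": {"commands": [30,0,0,0,30,0,0,0]}}

```text
time: 3.55
tool_pos: [6.3, 839.0, 184.1]
tcp_rot: [-0.704, 0.707, 0.049, 0.052]
force: [0.2, -0.7, 0.3]
width: 85.2
finger_force: 0.0
```

```bash
python3 -c "
from h import *
st([0,900,230])"
```

```text
t 3.55 pos [  6.3 839.  184.1] q [ 1.485  0.887  0.839  1.38   0.007 -0.082] F [ 0.2 -0.7  0.3] w 85.2 ff 0.0
X [-0.003 -0.99  -0.142] Y [-1.     0.004 -0.004] Z [ 0.005  0.142 -0.99 ]
tool delta [-66.9   6.3 -36.8]
```

Call:
{"method": "drive_tool", "body": {"commands": [-20,0,0,0,-28,0,0,0,-1000,0,-400,0,-1000,0,-400,0,-1000,0,-400,0]}}

```text
time: 4.05
tool_pos: [5.8, 885.7, 212.0]
tcp_rot: [-0.702, 0.705, 0.069, 0.073]
force: [-0.1, -0.5, 1.3]
width: 85.2
finger_force: 0.0
```

```bash
python3 -c "
from h import *
st([0,900,230])"
```

```text
t 4.05 pos [  5.8 885.7 212. ] q [ 1.489  1.04   1.22   1.55   0.01  -0.077] F [-0.1 -0.5  1.3] w 85.2 ff 0.0
X [-0.003 -0.98  -0.2  ] Y [-1.     0.004 -0.006] Z [ 0.007  0.2   -0.98 ]
tool delta [-17.6   5.7 -14.8]
```

Call:
{"method": "drive_tool", "body": {"commands": [-1000,0,-300,0,-1000,0,-300,0,-1000,0,-300,0,-1000,0,-300,0,-1000,0,-300,0]}}

```text
time: 4.55
tool_pos: [5.0, 905.9, 226.1]
tcp_rot: [-0.7, 0.702, 0.088, 0.093]
force: [0.5, -0.4, 0.8]
width: 85.4
finger_force: 0.0
```

Call:
{"method": "drive_tool", "body": {"commands": [-1000,0,0,0,-1000,0,0,0,-1000,0,0,0,-1000,0,0,0,-1000,0,0,0]}}

```text
time: 5.05
tool_pos: [4.8, 948.3, 197.7]
tcp_rot: [-0.697, 0.699, 0.108, 0.114]
force: [-0.2, 0.0, 0.2]
width: 85.3
finger_force: 0.0
```

```bash
python3 -c "
from h import *
st([0,900,230])"
```

```text
t 5.05 pos [  4.8 948.3 197.7] q [ 1.494  1.074  1.219  1.4    0.014 -0.071] F [-0.2  0.   0.2] w 85.3 ff 0.0
X [-0.002 -0.951 -0.31 ] Y [-1.     0.005 -0.009] Z [ 0.01   0.31  -0.951]
tool delta [ 35.9   4.3 -45.7]
```

```bash
python3 -c "
from h import *
C=cam('scene')
for p in [(540,105),(620,115),(625,35)]: print(px2w(C,p,0))
a=save('scene','s2.png')[:200,320:]; b=save('side','s3.png')[:260,:320]
cv2.imwrite('pics/v2.png',np.vstack([a,b])[:,:,::-1])"
```

```text
[3.14409663e+01 4.42515439e+02 1.13686838e-13]
[ 71.04760226 627.05373671   0.        ]
[-244.73903443  756.57992557    0.        ]
```

View pics/v2.png

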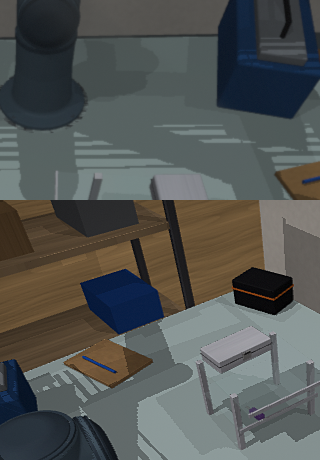

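```bash
python3 -c "
from h import *
for n in ('side','scene'):
  C=cam(n); print([w2px(C,p).round() for p in [(5,948,198),(5,850,330),(5,600,330),(5,1100,250),(5,1000,0)]])
C=cam('side')
print([px2w(C,p,0) for p in [(120,333-200),(80,350-200),(160,325-200)]])"
```

```text
[array([-71.,  95.]), array([-93.,  59.]), array([-68.,  94.]), array([-94.,  60.]), array([-38., 150.])]
[array([807.,  21.]), array([818., -43.]), array([687., -41.]), array([903.,  -4.]), array([758.,  94.])]
[array([401.9991558 , 757.89922851,   0.        ]), array([268.54185105, 749.63205636,   0.        ]), array([520.0269497 , 714.41623477,   0.        ])]
```

```bash
python3 -c "
from h import *
save('wrist','w1.png')"
```

```text
(no output)
```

View pics/w1.png

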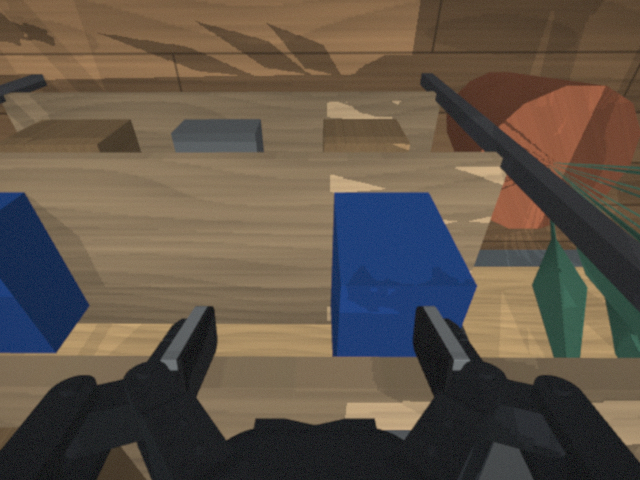

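```bash
cat > kin.py <<'E'
import numpy as np
from scipy.optimize import least_squares
from scipy.spatial.transform import Rotation as R
D=np.array([(.378,.0796,1.274,574.3,230.4),(.225,-.129,1.216,500.2,231.2),(.504,.276,1.343,633.4,230.9),(1.032,1.207,1.743,796,205),
(1.083,1.22,1.623,850.3,170.6),(1.061,1.22,1.586,868.3,190.9),(.887,.839,1.38,839,184.1),(1.04,1.22,1.55,885.7,212),(1.074,1.219,1.4,948.3,197.7)])
def rz(p,q2,q3,q4):
    r0,A,B,L,h,e=p; f=q2-q3; t=f+q4
    return np.array([r0+A*np.sin(q2)+B*np.cos(f)+e*np.sin(f)+L*np.cos(t),h+A*np.cos(q2)-B*np.sin(f)+e*np.cos(f)-L*np.sin(t)])
P=least_squares(lambda p:(rz(p,*D[:,:3].T)-D[:,3:].T).ravel(),[0,300,350,250,200,0]).x
LO=np.array([-2.72,-.84,-1.02,-1.77,-1.37,-3.14])+.005;HI=np.array([2.72,1.66,1.22,2.12,1.28,3.14])-.005
LW=P[3]-0 # j5 centre taken at wrist
def fk(q,s5=1):
    r0,A,B,L,h,e=P; f=q[1]-q[2]
    w=np.array([r0+A*np.sin(q[1])+B*np.cos(f)+e*np.sin(f),0,h+A*np.cos(q[1])-B*np.sin(f)+e*np.cos(f)])
    t=f+q[3]; Z=R.from_euler('z',q[0])
    # tool frame: x' = plane-perp axis..., at q5=q6=0
    M0=np.array([[np.sin(t)*-1,0,np.cos(t)],[0,1,0],[-np.cos(t),0,-np.sin(t)]])
    Rt=Z*R.from_matrix(M0)*R.from_euler('x',s5*q[4])*R.from_euler('z',q[5])
    return Z.apply(w)+Rt.as_matrix()[:,2]*L,Rt
def ik(pos,Rt,q0,ws=1):
    def f(q):
        p,r=fk(q); return np.r_[(p-pos)/1000,ws*(r*Rt.inv()).as_rotvec(),1e-4*(q-q0)]
    return least_squares(f,np.clip(q0,LO+1e-3,HI-1e-3),bounds=(LO,HI)).x
if __name__=='__main__':
    print(P.round(1),(rz(P,*D[:,:3].T)-D[:,3:].T).round(1))
    q=np.array([1.494,1.074,1.219,1.4,.014,-.071]); p,r=fk(q); print(p,r.as_matrix().round(3))
E
python3 kin.py
```

```text
[  5.3 496.1 382.2 448.4 260.4  72.7] [[ 0.1 -0.1  0.1  0.1 -0.1  0.1 -0.1 -0.1  0.1]
 [-0.2  0.1 -0.  -0.3 -0.2  0.2  0.2  0.1  0.1]]
[ 79.01606108 945.06520527 197.86098057] [[-0.002 -0.999  0.038]
 [-0.951  0.014  0.309]
 [-0.309 -0.035 -0.95 ]]
```

```bash
cat > kin.py <<'E'
import numpy as np
from scipy.optimize import least_squares
from scipy.spatial.transform import Rotation as R
D=np.array([(1.1517,.378,.0796,1.274,0,174.46,547.2,230.4),(1.138,.225,-.129,1.216,0,150.8,476.9,231.2),(1.464,.504,.276,1.343,0,4.3,633.4,230.9),
(1.482,1.032,1.207,1.743,.002,6.4,796,205),(1.487,1.083,1.22,1.623,.004,6.7,850.3,170.6),(1.488,1.061,1.22,1.586,.007,6.2,868.3,190.9),
(1.485,.887,.839,1.38,.007,6.3,839,184.1),(1.489,1.04,1.22,1.55,.01,5.8,885.7,212),(1.494,1.074,1.219,1.4,.014,4.8,948.3,197.7)])
LO=np.array([-2.72,-.84,-1.02,-1.77,-1.37,-3.14])+.005;HI=np.array([2.72,1.66,1.22,2.12,1.28,3.14])-.005
L2=448.4  # j5 to TCP
def fk(q,p=None):
    r0,A,B,L,h,e,d=P if p is None else p; f=q[1]-q[2]; t=f+q[3]; Z=R.from_euler('z',q[0])
    u=np.array([np.cos(t),0,-np.sin(t)])
    w=np.array([r0+A*np.sin(q[1])+B*np.cos(f)+e*np.sin(f),d,h+A*np.cos(q[1])-B*np.sin(f)+e*np.cos(f)])+u*(L-L2)
    M0=np.array([[-np.sin(t),0,np.cos(t)],[0,1,0],[-np.cos(t),0,-np.sin(t)]])
    Rt=Z*R.from_matrix(M0)*R.from_euler('x',-q[4])*R.from_euler('z',q[5] if len(q)>5 else 0)
    return Z.apply(w)+Rt.as_matrix()[:,2]*L2,Rt
P=None
P=least_squares(lambda p:np.ravel([fk(k[:5],p)[0]-k[5:] for k in D]),[5,496,382,448,260,73,65]).x
def ik(pos,Rt,q0,ws=1):
    def f(q):
        p,r=fk(q); return np.r_[(p-pos)/1000,ws*(r*Rt.inv()).as_rotvec(),1e-4*(q-q0)]
    return least_squares(f,np.clip(q0,LO+1e-3,HI-1e-3),bounds=(LO,HI)).x
def rat(q,dw,n,ws=1,show=True):
    for i in range(n):
        p,r=fk(q); q=ik(p+dw,r,q,ws); p,r=fk(q)
        if show: print(p.round(),r.as_matrix()[:,2].round(3),q.round(2))
    return q
E
python3 - <<'E'
from kin import *
print(P.round(1),max(abs(np.ravel([fk(k[:5])[0]-k[5:] for k in D]))))
q=np.array([1.482,1.032,1.207,1.743,.002,-.085])
for ws in(.5,1,2):
    print('ws',ws); rat(q,np.array([0,250,0]),1,ws)
def trial(name,pos,yaw,dw,n=10):
    print(name)
    # tool down, tool y yaw
    y=np.array([np.cos(yaw),np.sin(yaw),0]);z=np.array([0,0,-1.]);M=np.c_[np.cross(y,z),y,z]
    q0=np.array([np.arctan2(pos[1],pos[0])-.1,.2,-.2,1.2,0,-.5]); q=ik(np.array(pos,float),R.from_matrix(M),q0)
    print(fk(q)[0].round(),q.round(2)); rat(q,np.array(dw,float),n)
trial('in',(100,-380,300),np.pi,(0,250,0))
trial('in-low',(100,-380,150),np.pi,(0,250,0))
trial('in-hi',(100,-450,500),np.pi,(0,250,0))
E
```

```text
[ -1.6 498.6 384.6 448.5 258.2  73.4  62.7] 1.017999943474138
ws 0.5
[  6. 926. 156.] [-0.     0.231 -0.973] [ 1.49  1.11  1.21  1.44  0.02 -0.08]
ws 1
[  6. 866. 134.] [-0.001  0.086 -0.996] [ 1.49  1.12  1.21  1.58  0.01 -0.08]
ws 2
[  5. 841. 127.] [-0.002  0.026 -1.   ] [ 1.49  1.13  1.21  1.63  0.   -0.08]
in
[ 100. -380.  300.] [-1.47 -0.   -0.21  1.36 -0.   -3.04]
[ 100. -130.  300.] [-0.  0. -1.] [-1.31 -0.49 -0.55  1.51 -0.   -2.88]
[100. 120. 300.] [-0.  0. -1.] [ 0.46 -0.51 -0.56  1.52  0.   -1.11]
[100. 370. 300.] [-0.  0. -1.] [ 1.14 -0.02 -0.23  1.36  0.   -0.43]
[100. 620. 300.] [-0.  0. -1.] [ 1.31  0.5   0.44  1.52  0.   -0.26]
[ 90. 784. 250.] [ 0.005  0.04  -0.999] [ 1.37  0.98  1.21  1.77  0.   -0.2 ]
[ 75. 862. 174.] [ 0.012  0.12  -0.993] [ 1.41  1.08  1.21  1.59  0.01 -0.16]
[ 63. 929. 110.] [ 0.017  0.205 -0.979] [ 1.43  1.16  1.21  1.42  0.01 -0.14]
[ 53. 987.  59.] [ 0.022  0.291 -0.956] [ 1.45  1.24  1.21  1.25  0.01 -0.12]
[  45. 1038.   19.] [ 0.025  0.375 -0.926] [ 1.46  1.3   1.21  1.1   0.02 -0.11]
[  39. 1082.  -12.] [ 0.027  0.456 -0.89 ] [ 1.47  1.3
[... 970 characters left out ...]
.   -2.96]
[100.  50. 500.] [-0.  0. -1.] [-0.13 -0.45  0.03  2.04  0.   -1.7 ]
[100. 300. 500.] [-0.  0. -1.] [ 1.05 -0.06  0.27  1.9   0.   -0.52]
[100. 547. 496.] [ 0.     0.002 -1.   ] [ 1.28  0.56  1.1   2.11  0.   -0.29]
[ 86. 686. 397.] [ 0.007  0.054 -0.999] [ 1.35  0.77  1.21  1.96  0.   -0.22]
[ 73. 793. 302.] [ 0.013  0.123 -0.992] [ 1.4   0.91  1.21  1.75  0.01 -0.17]
[ 62. 880. 220.] [ 0.019  0.2   -0.98 ] [ 1.42  1.03  1.21  1.56  0.01 -0.15]
[ 53. 953. 151.] [ 0.023  0.283 -0.959] [ 1.44  1.12  1.21  1.37  0.01 -0.13]
[  45. 1014.   95.] [ 0.026  0.366 -0.93 ] [ 1.46  1.21  1.21  1.2   0.02 -0.11]
[  39. 1066.   51.] [ 0.028  0.447 -0.894] [ 1.47  1.28  1.21  1.04  0.02 -0.1 ]
```

```bash
python3 - <<'E'
from kin import *
from h import arm
s=arm.observe(); r0=R.from_quat(s['tcp_rot'])
q=s['joint_positions']; print(fk(q)[0]-s['tool_pos'])
for pos in [(60,450,480),(60,600,480),(60,600,600),(60,750,400),(60,450,600)]:
    q0=ik(np.array(pos,float),r0,np.array([1.3,.2,.3,1.6,0,-.1])); p,r=fk(q0)
    print('==',pos,p.round(),r.as_matrix()[:,2].round(3),q0.round(2))
    for dw in [(0,0,250),(0,125,217),(0,217,125),(0,-125,217),(0,250,0)]:
        qq=rat(q0,np.array(dw,float),4,show=False); p,r=fk(qq); print(dw,p.round(),r.as_matrix()[:,2].round(3),qq.round(2))
E
```

```text
[-1.35939748  0.08725603 -0.03763999]
== (60, 450, 480) [ 60. 450. 480.] [ 0.01   0.31  -0.951] [ 1.19 -0.1   0.11  1.48  0.11 -0.36]
(0, 0, 250) [ 16. 389. 754.] [ 0.068  0.532 -0.844] [ 1.24  0.06  1.16  2.11  0.11 -0.29]
(0, 125, 217) [ 33. 629. 685.] [ 0.026  0.548 -0.836] [ 1.35  0.37  1.21  1.84  0.1  -0.19]
(0, 217, 125) [ 35. 886. 501.] [ 0.023  0.552 -0.834] [ 1.43  0.73  1.21  1.47  0.05 -0.12]
(0, -125, 217) [-21. 159. 704.] [ 0.091  0.49  -0.867] [ 1.59 -0.38  0.68  2.11 -0.1   0.  ]
(0, 250, 0) [  39. 1035.  235.] [ 0.019  0.504 -0.863] [ 1.46  1.07  1.21  1.18  0.04 -0.1 ]
== (60, 600, 480) [ 60. 600. 480.] [ 0.01   0.31  -0.951] [ 1.32  0.21  0.45  1.5   0.07 -0.24]
(0, 0, 250) [ 23. 421. 751.] [ 0.044  0.537 -0.842] [ 1.2   0.12  1.21  2.11  0.15 -0.32]
(0, 125, 217) [ 32. 694. 669.] [ 0.026  0.582 -0.813] [ 1.38  0.43  1.21  1.74  0.09 -0.16]
(0, 217, 125) [ 33. 941. 471.] [ 0.023  0.589 -0.808] [ 1.44  0.79  1.21  1.36  0.05 -0.11]
(0, -125, 217) [-22. 206. 721.] [ 0.09   0.491 -0.866] [ 1.58 -0.28  0.78  2.11 -0.09 -0.  ]
(0, 250, 0) [  36. 1076.  196.] [ 0.02   0.
[... 1017 characters left out ...]
0.472 -0.878] [ 1.4  -0.17  0.87  2.11 -0.   -0.15]
(0, 250, 0) [  34. 1115.  131.] [ 0.021  0.58  -0.815] [ 1.47  1.23  1.21  0.94  0.04 -0.09]
== (60, 450, 600) [ 60. 450. 600.] [ 0.01   0.31  -0.951] [ 1.19  0.06  0.63  1.85  0.11 -0.36]
(0, 0, 250) [ 12. 385. 767.] [ 0.074  0.562 -0.824] [ 1.25  0.05  1.19  2.11  0.11 -0.28]
(0, 125, 217) [ 32. 616. 702.] [ 0.027  0.571 -0.82 ] [ 1.34  0.34  1.21  1.84  0.1  -0.19]
(0, 217, 125) [ 33. 872. 530.] [ 0.024  0.572 -0.82 ] [ 1.43  0.69  1.21  1.49  0.06 -0.12]
(0, -125, 217) [-19. 159. 718.] [ 0.096  0.524 -0.846] [ 1.58 -0.38  0.72  2.11 -0.1  -0.  ]
(0, 250, 0) [  38. 1022.  282.] [ 0.02   0.52  -0.854] [ 1.46  1.02  1.21  1.22  0.04 -0.1 ]
```

Call:
{"method": "drive_tool", "body": {"commands": [30,0,-12,0,75,0,-31,0,120,0,-50,0,165,-10,-70,0,200,-25,-105,0]}}

```text
time: 5.7
tool_pos: [18.4, 766.4, 223.0]
tcp_rot: [-0.698, 0.699, 0.108, 0.114]
force: [0.7, -0.3, 0.9]
width: 85.6
finger_force: 0.0
```

Call:
{"method": "drive_tool", "body": {"commands": [5,-8,-48,0,0,-16,-96,0,0,-24,-144,0,0,-32,-192,0,0,-40,-240,0]}}

```text
time: 6.2
tool_pos: [57.0, 693.5, 456.1]
tcp_rot: [-0.697, 0.699, 0.109, 0.116]
force: [1.6, 1.6, 0.5]
width: 85.6
finger_force: 0.0
```

Call:
{"method": "drive_tool", "body": {"commands": [5,0,-40,0,10,0,-70,0,15,0,-95,0,15,0,-110,0,15,0,-125,0]}}

```text
time: 6.7
tool_pos: [55.3, 639.1, 566.9]
tcp_rot: [-0.697, 0.699, 0.11, 0.117]
force: [4.4, 37.6, 35.3]
width: 85.2
finger_force: 0.0
```

```bash
python3 - <<'E'
from h import *
from kin import *
s,M=st(); print(fk(s['joint_positions'])[0])
E
```

```text
t 6.7 pos [ 55.3 639.1 566.9] q [ 1.358  0.524  1.221  1.95   0.057 -0.2  ] F [ 4.4 37.6 35.3] w 85.2 ff 0.0
X [-0.002 -0.948 -0.317] Y [-1.     0.005 -0.009] Z [ 0.01   0.317 -0.948]
[ 48.0698886  639.74555006 567.78327266]
```

Call:
{"method": "drive_tool", "body": {"commands": [-30,0,-26,0,-75,0,-66,0,-600,0,-530,0,-600,0,-530,0,-600,0,-530,0]}}

```text
time: 7.2
tool_pos: [44.1, 643.6, 585.6]
tcp_rot: [-0.694, 0.696, 0.125, 0.136]
force: [0.8, -0.5, -0.7]
width: 85.2
finger_force: 0.0
```

Call:
{"method": "drive_tool", "body": {"commands": [-640,0,-480,0,-640,0,-480,0,-640,0,-480,0,-640,0,-480,0,-640,0,-480,0]}}

```text
time: 7.7
tool_pos: [34.0, 655.3, 599.4]
tcp_rot: [-0.69, 0.693, 0.14, 0.154]
force: [-0.2, 0.1, -0.8]
width: 85.1
finger_force: 0.0
```

Call:
{"method": "drive_tool", "body": {"commands": [-680,0,-430,0,-680,0,-430,0,-680,0,-430,0,-680,0,-430,0,-680,0,-430,0]}}

```text
time: 8.2
tool_pos: [25.7, 674.0, 611.0]
tcp_rot: [-0.686, 0.689, 0.156, 0.173]
force: [-0.5, -0.0, -0.4]
width: 85.3
finger_force: 0.0
```

```bash
python3 - <<'E'
from h import *
from kin import *
s,M=st(); print(fk(s['joint_positions'])[0])
E
```

```text
t 8.2 pos [ 25.7 674.  611. ] q [ 1.418  0.485  1.219  1.837  0.046 -0.138] F [-0.5 -0.  -0.4] w 85.3 ff 0.0
X [ 0.001 -0.892 -0.452] Y [-1.     0.01  -0.022] Z [ 0.024  0.452 -0.892]
[ 19.91540848 673.8763964  611.81754325]
```

Call:
{"method": "drive_tool", "body": {"commands": [-700,100,-380,0,-700,100,-380,0,-700,100,-380,0,-700,100,-380,0,-700,100,-380,0]}}

```text
time: 8.7
tool_pos: [-5.7, 696.2, 621.6]
tcp_rot: [-0.682, 0.685, 0.174, 0.191]
force: [0.1, -0.4, -0.4]
width: 85.6
finger_force: 0.0
```

Call:
{"method": "drive_tool", "body": {"commands": [-730,100,-340,0,-730,100,-340,0,-730,100,-340,0,-730,100,-340,0,-730,100,-340,0]}}

```text
time: 9.2
tool_pos: [-30.3, 719.5, 632.2]
tcp_rot: [-0.677, 0.679, 0.192, 0.21]
force: [-0.7, -0.1, 0.0]
width: 85.6
finger_force: 0.0
```

Call:
{"method": "drive_tool", "body": {"commands": [-750,100,-290,0,-750,100,-290,0,-750,100,-290,0,-750,100,-290,0,-750,100,-290,0]}}

```text
time: 9.7
tool_pos: [-50.3, 744.4, 642.8]
tcp_rot: [-0.671, 0.673, 0.212, 0.228]
force: [-0.6, -0.1, 0.5]
width: 85.5
finger_force: 0.0
```

Call:
{"method": "drive_tool", "body": {"commands": [-770,100,-240,0,-770,100,-240,0,-770,100,-240,0,-770,100,-240,0,-770,100,-240,0]}}

```text
time: 10.2
tool_pos: [-66.5, 770.2, 654.1]
tcp_rot: [-0.665, 0.666, 0.232, 0.247]
force: [-0.8, -0.3, -0.6]
width: 85.0
finger_force: 0.0
```

```bash
python3 - <<'E'
from h import *
from kin import *
s,M=st(); print(fk(s['joint_positions'])[0])
E
```

```text
t 10.2 pos [-66.5 770.2 654.1] q [ 1.587  0.508  1.219  1.591 -0.031  0.007] F [-0.8 -0.3 -0.6] w 85.0 ff 0.0
X [ 0.006 -0.771 -0.637] Y [-1.     0.008 -0.02 ] Z [ 0.02   0.637 -0.771]
[-61.67739134 769.28924726 654.76531451]
```

Call:
{"method": "drive_tool", "body": {"commands": [-785,100,-180,0,-785,100,-180,0,-785,100,-180,0,-785,100,-180,0,-785,100,-180,0]}}

```text
time: 10.7
tool_pos: [-80.0, 797.9, 665.1]
tcp_rot: [0.658, -0.658, -0.253, -0.265]
force: [0.3, 0.5, 0.3]
width: 85.2
finger_force: 0.0
```

```bash
python3 - <<'E'
from h import *
from kin import *
s,M=st(); q=s['joint_positions'];r=R.from_quat(s['tcp_rot']);Z=M[:,2]
for n,p in [('mid',(350,350,450)),('a',(350,150,450)),('b',(400,-100,400)),('abv',(464,-390,150)),('grasp',np.array([464,-331,32])+24*Z),('c',np.array([476,-150,40])+24*Z),('riser',np.array([476,14,36])+24*Z)]:
    q=ik(np.array(p,float),r,q); pp,rr=fk(q); print(n,np.round(p),(pp-p).round(1),q.round(2),np.degrees((rr*r.inv()).magnitude()).round(2))
W=[(0,600,600),(250,450,500),(370,200,400),(400,-100,350),(440,-300,250),(464,-390,150)]
p0=s['tool_pos']
for w in W: d=M.T@(np.array(w)-p0); print(w,d.round(),round(np.linalg.norm(d))); p0=np.array(w)
E
```

```text
t 10.7 pos [-80.  797.9 665.1] q [ 1.608  0.521  1.219  1.52  -0.041  0.02 ] F [0.3 0.5 0.3] w 85.2 ff 0.0
X [ 0.007 -0.732 -0.681] Y [-1.     0.006 -0.017] Z [ 0.016  0.681 -0.732]
mid [350 350 450] [0. 0. 0.] [-0.05 -0.1  -0.23  1.47  0.75 -1.64] 0.0
a [350 150 450] [ 0.  0. -0.] [-0.59 -0.04 -0.17  1.9   0.61 -2.31] 0.0
b [ 400 -100  400] [-0.  0. -0.] [-0.91  0.35  0.17  2.01  0.44 -2.63] 0.0
abv [ 464 -390  150] [-0.  0. -0.] [-1.07  1.08  0.86  2.02  0.35 -2.76] 0.0
grasp [ 464. -315.   14.] [ 0. -0.  0.] [-1.02  1.01  0.34  1.56  0.38 -2.72] 0.0
c [ 476. -134.   22.] [ 0. -0.  0.] [-0.85  0.78 -0.14  1.25  0.48 -2.57] 0.0
riser [476.  30.  18.] [ 0. -0.  0.] [-0.65  0.65 -0.45  0.97  0.59 -2.37] 0.0
(0, 600, 600) [190. -80. -86.] 223
(250, 450, 500) [ 180. -249.  -25.] 308
(370, 200, 400) [ 252. -120.  -95.] 295
(400, -100, 350) [ 254.  -31. -167.] 306
(440, -300, 250) [215. -39. -62.] 227
(464, -390, 150) [134. -23.  12.] 137
```

Call:
{"method": "drive_tool", "body": {"commands": [38,-16,-17,1.4,76,-32,-34,1.4,114,-48,-52,1.4,152,-64,-69,1.4,190,-80,-86,1.4]}}

```text
time: 11.2
tool_pos: [-9.1, 621.3, 607.0]
tcp_rot: [-0.65, 0.665, 0.256, 0.262]
force: [0.8, -0.1, 1.1]
width: 85.6
finger_force: 0.0
```

Call:
{"method": "drive_tool", "body": {"commands": [28,-40,-4,0,56,-80,-8,0,84,-120,-12,0,112,-160,-16,0,140,-200,-20,0]}}

```text
time: 11.7
tool_pos: [188.7, 501.2, 527.2]
tcp_rot: [-0.65, 0.665, 0.256, 0.263]
force: [0.7, 0.8, -0.1]
width: 85.6
finger_force: 0.0
```

Call:
{"method": "drive_tool", "body": {"commands": [38,-24,-12,0,76,-48,-24,0,114,-72,-36,0,152,-96,-48,0,190,-120,-60,0]}}

```text
time: 12.2
tool_pos: [304.0, 318.5, 441.6]
tcp_rot: [-0.65, 0.665, 0.256, 0.263]
force: [1.0, 0.7, -0.5]
width: 85.5
finger_force: 0.0
```

```bash
python3 - <<'E'
from h import *
from kin import *
s,M=st([464,-390,150]); print(fk(s['joint_positions'])[0])
E
```

```text
t 12.2 pos [304.  318.5 441.6] q [ 0.141 -0.196 -0.237  1.376  0.739 -1.346] F [ 1.   0.7 -0.5] w 85.5 ff 0.0
X [-0.016 -0.73  -0.683] Y [-1.     0.024 -0.002] Z [ 0.018  0.682 -0.731]
tool delta [ 713.9 -176.5 -267.7]
[284.83250503 408.78469123 477.19107037]
```

```bash
python3 - <<'E'
from h import *
import kin; from kin import *
s,M=st(); q0=s['joint_positions'];r=R.from_quat(s['tcp_rot']);Z=M[:,2]
def f(v): kin.L2=v[0]; return fk(q0)[0]-s['tool_pos']
v=least_squares(f,[300.]).x; print(v,f(v))
q=q0
for n,p in [('abv',(464,-390,150)),('grasp',np.array([464,-331,32])+24*Z),('c',np.array([476,-150,40])+24*Z),('riser',np.array([476,14,36])+24*Z)]:
    q=ik(np.array(p,float),r,q); pp,rr=fk(q); print(n,np.round(p),(pp-p).round(1),q.round(2),np.degrees((rr*r.inv()).magnitude()).round(2))
E
sed -i 's/^L2=448.4/L2=338.0/' kin.py
```

```text
t 12.2 pos [304.  318.5 441.6] q [ 0.141 -0.196 -0.237  1.376  0.739 -1.346] F [ 1.   0.7 -0.5] w 85.5 ff 0.0
X [-0.016 -0.73  -0.683] Y [-1.     0.024 -0.002] Z [ 0.018  0.682 -0.731]
[311.30327471] [-0.7470404  -0.28462291  0.34049418]
abv [ 464 -390  150] [-0.  0. -0.] [-1.    1.12  0.96  2.07  0.39 -2.69] 0.0
grasp [ 464. -315.   14.] [ 0. -0.  0.] [-0.94  1.02  0.39  1.58  0.43 -2.63] 0.0
c [ 476. -134.   22.] [ 0. -0.  0.] [-0.74  0.78 -0.09  1.25  0.54 -2.44] 0.0
riser [476.  30.  18.] [ 0. -0.  0.] [-0.49  0.63 -0.39  0.95  0.66 -2.18] 0.0
```

Call:
{"method": "drive_tool", "body": {"commands": [44,-11,-17,0,88,-22,-33,0,132,-33,-50,0,176,-44,-66,0,220,-55,-83,0]}}

```text
time: 12.7
tool_pos: [353.5, 99.5, 351.7]
tcp_rot: [-0.65, 0.666, 0.256, 0.263]
force: [1.8, 0.9, -0.1]
width: 85.4
finger_force: 0.0
```

Call:
{"method": "drive_tool", "body": {"commands": [44,-11,-17,0,88,-22,-33,0,132,-33,-50,0,176,-44,-66,0,220,-55,-83,0]}}

```text
time: 13.2
tool_pos: [403.5, -119.2, 261.9]
tcp_rot: [-0.65, 0.666, 0.256, 0.262]
force: [-0.2, 0.7, 0.1]
width: 85.5
finger_force: 0.0
```

Call:
{"method": "drive_tool", "body": {"commands": [44,-11,-17,0,88,-22,-33,0,132,-33,-50,0,176,-44,-66,0,220,-55,-83,0]}}

```text
time: 13.7
tool_pos: [453.3, -337.6, 172.4]
tcp_rot: [-0.65, 0.666, 0.256, 0.262]
force: [0.8, -0.7, 0.7]
width: 85.5
finger_force: 0.0
```

```bash
sed -i 's/^L2=338.0/L2=311.3/' kin.py; python3 - <<'E'
from h import *
s,M=st(np.array([464,-334,33])+[0,-60,60]); save('wrist','w2.png')
C=cam('wrist')
c,sn=np.cos(np.radians(90.4)),np.sin(np.radians(90.4))
for p in [(-23,-25,51),(-23,25,51),(23,25,51),(23,-25,51),(80,32,40),(80,-32,40)]:
    print(p,w2px(C,(464.4+c*p[0]-sn*p[1],-331.8+sn*p[0]+c*p[1],p[2])).round())
E
```

```text
t 13.7 pos [ 453.3 -337.6  172.4] q [-0.976  0.94   0.64   1.92   0.407 -2.662] F [ 0.8 -0.7  0.7] w 85.5 ff 0.0
X [-0.017 -0.731 -0.682] Y [-1.     0.024 -0.   ] Z [ 0.017  0.682 -0.731]
tool delta [ 95.2 -12.   19.7]
(-23, -25, 51) [253. 117.]
(-23, 25, 51) [338. 114.]
(23, 25, 51) [337. 166.]
(23, -25, 51) [266. 168.]
(80, 32, 40) [343. 199.]
(80, -32, 40) [269. 200.]
```

View pics/w2.png

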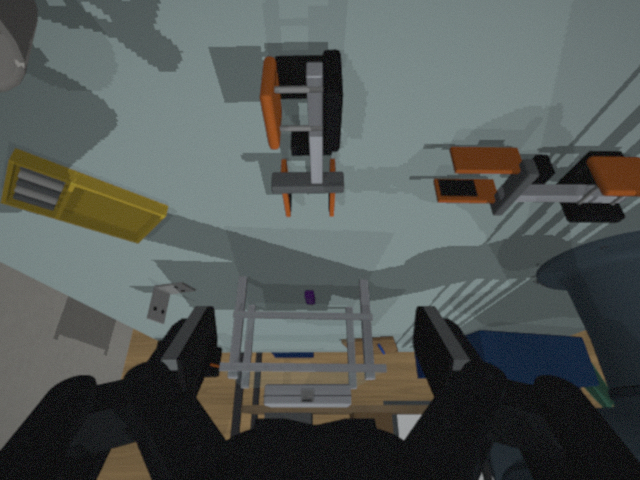

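```bash
python3 - <<'E'
from h import *
C=cam('wrist'); print(arm.observe()['tool_pos'], (-C[1].T@C[2]).round(),C[1][2].round(3))
def T(o,yaw,p):
    c,s=np.cos(np.radians(yaw)),np.sin(np.radians(yaw)); return (o[0]+c*p[0]-s*p[1],o[1]+s*p[0]+c*p[1],p[2])
print('hex',w2px(C,(476,137,8)))
for p in [(-46,46,14),(46,46,14),(46,-94,14),(-46,-94,14)]: print('tray',p,w2px(C,T((691,-166),46.3,p)).round())
for p in [(0,110,69),(0,-110,69),(-55,110,154),(-55,-110,154)]: print('riser',w2px(C,T((478,43.7),85.1,p)).round())
E
```

```text
[ 453.45187222 -343.04852304  163.16237009] [ 450. -500.  210.] [ 0.022  0.882 -0.47 ]
hex [309.62234771 301.97140179]
tray (-46, 46, 14) [166. 226.]
tray (46, 46, 14) [138. 252.]
tray (46, -94, 14) [  0. 214.]
tray (-46, -94, 14) [  9. 173.]
riser [375. 322.]
riser [236. 320.]
riser [389. 375.]
riser [223. 374.]
```

```bash
python3 - <<'E'
from h import *
s,M0=st()
c=arm.calibration('wrist');K=np.array(c['intrinsics'])
T=np.eye(4);T[:3,:3]=M0;T[:3,3]=[453.3,-337.6,172.4];W=np.linalg.inv(T@np.array(c['hand_eye']));C=(K,W[:3,:3],W[:3,3])
from fit import fit
def Tr(o,yaw,p):
    c,s=np.cos(np.radians(yaw)),np.sin(np.radians(yaw)); return (o[0]+c*p[0]-s*p[1],o[1]+s*p[0]+c*p[1],p[2])
for p in [(-23,-25,51),(-23,25,51),(23,25,51),(23,-25,51),(-23,-25,11),(-23,25,11),(80,32,40),(80,-32,40),(90,32,40),(80,32,22),(145,25,30),(145,-25,30)]:
    print(p,w2px(C,Tr((464.4,-331.8),90.4,p)).round())
print('hex',w2px(C,(476,137,8)))
for p in [(-46,46,14),(46,46,14),(-46,-94,14)]: print('tray',p,w2px(C,Tr((691,-166),46.3,p)).round())
for p in [(0,110,69),(0,-110,69),(-55,110,154),(-55,-110,154)]: print('riser',w2px(C,Tr((478,43.7),85.1,p)).round())
E
```

```text
t 13.75 pos [ 453.5 -343.   163.2] q [-0.981  0.96   0.654  1.92   0.405 -2.662] F [-2.3 -1.7 -9.9] w 85.5 ff 0.0
X [-0.022 -0.729 -0.685] Y [-1.     0.027  0.003] Z [ 0.016  0.684 -0.729]
(-23, -25, 51) [253.  98.]
(-23, 25, 51) [338.  96.]
(23, 25, 51) [336. 150.]
(23, -25, 51) [265. 152.]
(-23, -25, 11) [258.  55.]
(-23, 25, 11) [336.  53.]
(80, 32, 40) [342. 186.]
(80, -32, 40) [269. 188.]
(90, 32, 40) [342. 193.]
(80, 32, 22) [342. 170.]
(145, 25, 30) [333. 216.]
(145, -25, 30) [285. 217.]
hex [309.44427668 296.38235603]
tray (-46, 46, 14) [165. 216.]
tray (46, 46, 14) [138. 244.]
tray (-46, -94, 14) [  8. 161.]
riser [375. 315.]
riser [235. 314.]
riser [389. 367.]
riser [223. 366.]
```

Call:
{"method": "drive_tool", "body": {"commands": [35,-4,5,0,70,-8,15,0,85,-9,35,0,85,-9,65,0,85,-9,90,0]}}

```text
time: 14.25
tool_pos: [461.8, -336.1, 47.4]
tcp_rot: [-0.65, 0.666, 0.257, 0.263]
force: [0.6, -0.7, -0.1]
width: 85.4
finger_force: 0.0
```

Call:
{"method": "drive_tool", "body": {"commands": [0,0,10,0,0,0,10,0]}}

```text
time: 14.45
tool_pos: [461.7, -327.9, 41.3]
tcp_rot: [-0.65, 0.665, 0.258, 0.262]
force: [-0.9, 0.7, 0.8]
width: 85.3
finger_force: 0.0
```

```bash
python3 - <<'E'
from h import *
s,M=st([462.4,-320.6,15.5]); save('wrist','w3.png'); 
a=save('scene','s4.png')[200:320,150:310]; cv2.imwrite('pics/v3.png',cv2.resize(a[:,:,::-1],None,fx=4,fy=4))
E
```

```text
t 14.45 pos [ 461.7 -327.9   41.3] q [-0.958  1.023  0.464  1.661  0.417 -2.647] F [-0.9  0.7  0.8] w 85.3 ff 0.0
X [-0.018 -0.729 -0.685] Y [-1.     0.022  0.002] Z [ 0.014  0.684 -0.729]
tool delta [12.3 -0.6 23.8]
```

View pics/w3.png

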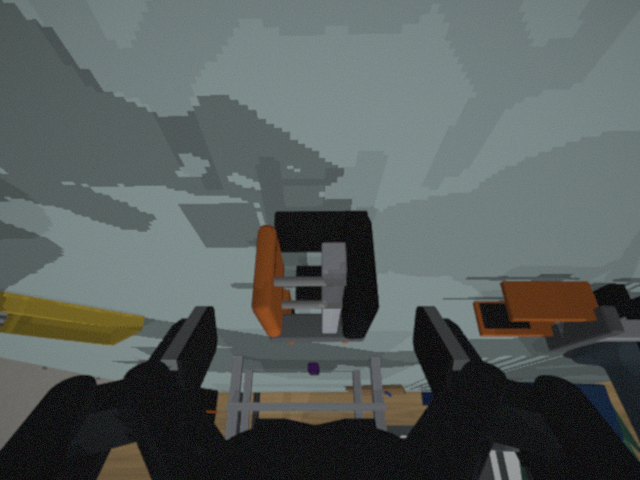

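Call:
{"method": "drive_tool", "body": {"commands": [8,0,8,0,12,0,17,0,12,0,24,0,12,0,24,0]}}

```text
time: 14.95
tool_pos: [462.1, -321.3, 15.6]
tcp_rot: [-0.65, 0.665, 0.257, 0.263]
force: [-0.1, -0.5, -0.8]
width: 85.4
finger_force: 0.0
```

Call:
{"method": "drive_tool", "body": {"commands": [0,0,0,0,0,0,0,0,0,0,0,0,0,0,0,0], "grip": 55}}

```text
time: 15.35
tool_pos: [462.3, -322.9, 17.5]
tcp_rot: [-0.65, 0.666, 0.256, 0.262]
force: [-2.8, -1.7, 4.8]
width: 47.3
finger_force: 27.5
```

```bash
python3 - <<'E'
from h import *
s,M=st([462.4,-320.6,15.5])
E
```

```text
t 15.35 pos [ 462.3 -322.9   17.5] q [-0.953  1.032  0.422  1.603  0.42  -2.642] F [-2.8 -1.7  4.8] w 47.3 ff 27.5
X [-0.017 -0.731 -0.682] Y [-1.     0.024 -0.   ] Z [ 0.016  0.682 -0.731]
tool delta [-0.3 -0.   3. ]
```

Call:
{"method": "drive_tool", "body": {"commands": [-5,0,-5,0,-25,-1,14,0,-60,-1,46,0,-95,-1,79,0,-130,-1,112,0]}}

```text
time: 15.85
tool_pos: [467.9, -149.8, 23.4]
tcp_rot: [-0.65, 0.666, 0.255, 0.263]
force: [1.1, -0.3, -2.8]
width: 47.2
finger_force: 26.0
```

Call:
{"method": "drive_tool", "body": {"commands": [0,0,0,0,0,0,0,0]}}

```text
time: 16.05
tool_pos: [467.2, -149.5, 23.7]
tcp_rot: [-0.651, 0.665, 0.257, 0.262]
force: [0.0, -1.4, -2.6]
width: 47.6
finger_force: 26.0
```

```bash
python3 - <<'E'
from h import *
s,M=st([470,23,21]); a=save('scene','s5.png')[180:330,190:490]; b=save('side','s6.png')[140:340,200:500]
cv2.imwrite('pics/v4.png',np.vstack([cv2.resize(a,(750,375)),cv2.resize(b,(337,225)) if 0 else cv2.resize(b,(750,500))[200:425]])[:,:,::-1])
E
```

```text
t 16.05 pos [ 467.2 -149.5   23.7] q [-0.771  0.788 -0.073  1.277  0.523 -2.476] F [ 0.  -1.4 -2.6] w 47.6 ff 26.0
X [-0.016 -0.731 -0.683] Y [-1.     0.021  0.   ] Z [ 0.014  0.682 -0.731]
tool delta [-124.2    0.8  119.7]
```

View pics/v4.png

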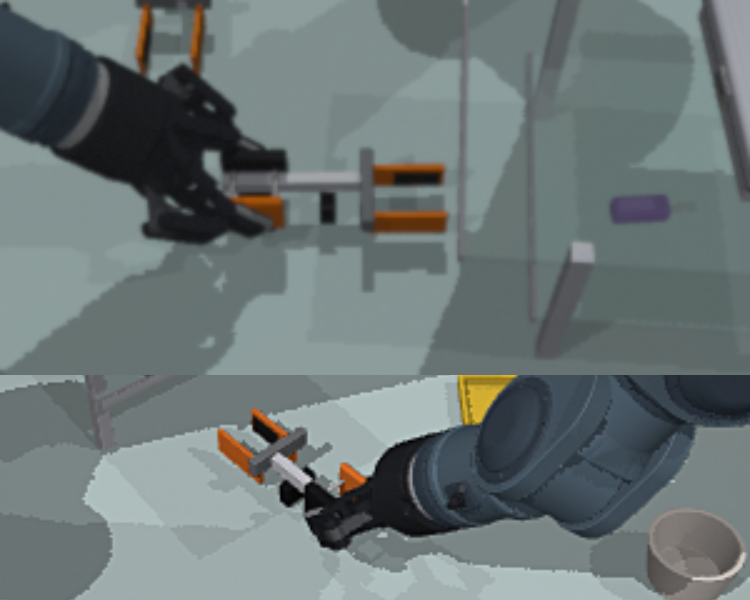

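```bash
python3 - <<'E'
from h import *
C=cam('scene')
for v in (166,213): print(px2w(C,(190+444.5/2.5,180+v/2.5),36))
print(px2w(C,(190+640/2.5,180+203/2.5),16)) # hex top approx centre
E
```

```text
[450.22189218 -14.40979717  36.        ]
[490.8382668  -17.06915912  36.        ]
[474.62354253 135.58691902  16.        ]
```

Call:
{"method": "drive_tool", "body": {"commands": [-25,0,24,0,-52,1,49,0,-79,1,75,0,-98,1,93,0,-108,1,103,0]}}

```text
time: 16.65
tool_pos: [470.8, -1.6, 22.0]
tcp_rot: [-0.65, 0.665, 0.256, 0.262]
force: [0.5, -0.4, -2.6]
width: 47.2
finger_force: 26.0
```

Call:
{"method": "drive_tool", "body": {"commands": [-8,0,8,0,-16,0,17,0,-16,0,17,0]}}

```text
time: 16.95
tool_pos: [470.7, 21.8, 20.3]
tcp_rot: [-0.65, 0.665, 0.256, 0.262]
force: [-0.4, -0.1, -2.9]
width: 47.1
finger_force: 26.0
```

```bash
python3 - <<'E'
from h import *
s,M=st([469,24,21]); 
a=save('scene','s7.png')[215:305,330:490]; b=save('wrist','w7.png')
cv2.imwrite('pics/v5.png',np.vstack([cv2.resize(a,(640,360)),b[240:480]])[:,:,::-1])
E
```

```text
t 16.95 pos [470.7  21.8  20.3] q [-0.514  0.627 -0.394  0.964  0.646 -2.202] F [-0.4 -0.1 -2.9] w 47.1 ff 26.0
X [-0.017 -0.731 -0.682] Y [-1.     0.023 -0.   ] Z [ 0.016  0.682 -0.731]
tool delta [-2.1  1.8  0.9]
```

View pics/v5.png

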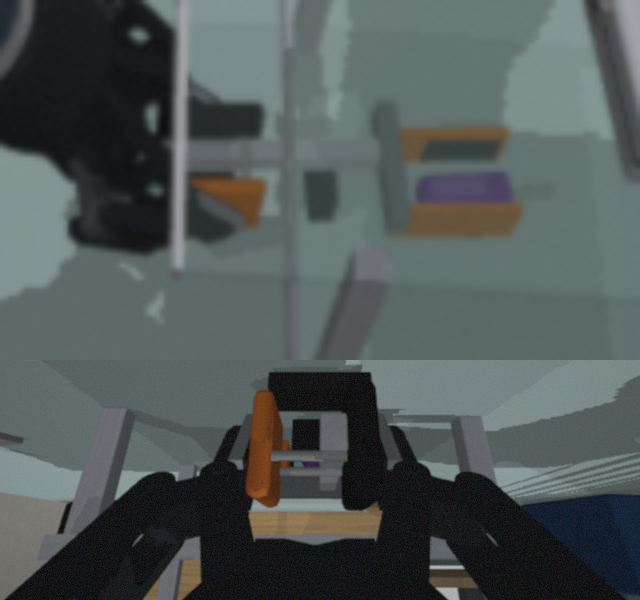

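Call:
{"method": "drive_tool", "body": {"commands": [0,0,0,0,0,0,0,0], "grip": 48}}

```text
time: 17.25
tool_pos: [471.1, 20.7, 20.4]
tcp_rot: [-0.65, 0.666, 0.256, 0.263]
force: [-0.4, 0.2, -3.1]
width: 41.3
finger_force: 28.9
```

Call:
{"method": "drive_tool", "body": {"commands": [0,0,0,0,0,0,0,0,0,0,0,0], "grip": 35}}

```text
time: 17.55
tool_pos: [471.0, 21.2, 20.6]
tcp_rot: [-0.65, 0.666, 0.256, 0.263]
force: [0.3, -1.4, -1.6]
width: 36.1
finger_force: 62.3
```

```bash
python3 - <<'E'
from h import *
s,M=st()
for f in ('new','old'):
    im=save('scene','s8.png') if f=='new' else cv2.imread('pics/s7.png')[:,:,::-1]
    h=cv2.cvtColor(np.ascontiguousarray(im),cv2.COLOR_RGB2HSV).astype(int)
    P=(h[...,0]>120)&(h[...,0]<150)&(h[...,1]>70); O=(h[...,0]>5)&(h[...,0]<22)&(h[...,1]>90)
    sub=(slice(235,290),slice(425,475))
    ys,xs=np.nonzero(P[sub]); print(f,'purple',len(xs),xs.min()+425,xs.max()+425,ys.min()+235,ys.max()+235,xs.mean()+425,ys.mean()+235)
    for v in range(243,278): print(v,''.join('P' if P[v,u] else 'O' if O[v,u] else '.' for u in range(420,480)))
E
```

```text
t 17.55 pos [471.   21.2  20.6] q [-0.515  0.627 -0.393  0.965  0.646 -2.202] F [ 0.3 -1.4 -1.6] w 36.1 ff 62.3
X [-0.017 -0.731 -0.682] Y [-1.     0.024 -0.001] Z [ 0.017  0.682 -0.731]
new purple 30 436 456 261 262 446.6 261.3
243 ............................................................
244 ............................................................
245 ............................................................
246 ............................................................
247 ............................................................
248 ............................................................
249 ............................................................
250 ............................................................
251 ............................................................
252 ............................................................
253 ............................................................
254 ............OOOOOOOOOOOOOOOOOOOOOOOOOO......................
255 ............OOOOOOOOOOOOOOOOOOOOOOOOOO......................
256 ............OOOOOOOOOO
[... 3044 characters left out ...]
...OOOOOOOOOOOOOOOOOOOOOOOOOOO....................
268 ..............OOOOOOOOOOOOOOOOOOOOOOOOOO....................
269 ..............OOOOOOOOOOOOOOOOOOOOOOOOO.....................
270 .............OOOOOOOOOOOOOOOOOOOOOOOOO......................
271 .............OOOOOOOOOOOOOOOOOOOOOOOOO......................
272 ............OOOOOOOOOOOOOOOOOOOOOOOOO.......................
273 ............................................................
274 ............................................................
275 ............................................................
276 ............................................................
277 ............................................................
```

Call:
{"method": "drive_tool", "body": {"commands": [-3,0,-4,0,6,0,-13,0,27,-1,-33,0,52,-1,-56,0,78,-2,-81,0]}}

```text
time: 18.1
tool_pos: [469.7, -92.3, 26.4]
tcp_rot: [-0.65, 0.665, 0.256, 0.262]
force: [0.3, 0.1, -3.5]
width: 36.0
finger_force: 61.9
```

Call:
{"method": "drive_tool", "body": {"commands": [27,-1,-25,0,54,-1,-50,0,81,-2,-75,0,91,-2,-86,0]}}

```text
time: 18.5
tool_pos: [469.1, -220.7, 26.4]
tcp_rot: [-0.65, 0.667, 0.255, 0.263]
force: [0.6, -0.2, -2.9]
width: 36.2
finger_force: 62.0
```

```bash
python3 - <<'E'
from h import *
s,M=st()
im=save('scene','s9.png');h=cv2.cvtColor(np.ascontiguousarray(im),cv2.COLOR_RGB2HSV).astype(int)
P=(h[...,0]>120)&(h[...,0]<150)&(h[...,1]>70); ys,xs=np.nonzero(P); k=(xs>200)&(xs<500)&(ys>200)&(ys<320)
print(k.sum(),np.median(xs[k]),np.median(ys[k])); print(px2w(cam('scene'),(np.median(xs[k]),np.median(ys[k])),20))
from kin import *
q0=s['joint_positions']; r0=R.from_quat(s['tcp_rot']); print(fk(q0)[0]-s['tool_pos'])
Zt=np.array([.682*np.cos(np.radians(46.3)),.682*np.sin(np.radians(46.3)),-.731])
rng=np.random.default_rng(0); Dd=rng.normal(size=(40,3)); Dd/=np.linalg.norm(Dd,axis=1)[:,None]
for pos in [(450,-250,450),(600,-250,450),(600,-250,300),(450,-250,600),(650,-150,350)]:
    q=ik(np.array(pos,float),r0,q0); p,r=fk(q); print('==',pos,p.round(),q.round(2),np.degrees((r*r0.inv()).magnitude()).round(1))
    best=None
    for it in range(8):
        p,r=fk(q); c=[]
        for d in Dd:
            qq=ik(p+210*d,r,q); c.append((-fk(qq)[1].as_matrix()[:,2]@Zt,tuple(d),qq))
        c.sort(key=lambda a:a[0]); q=c[0][2]; p,r=fk(q)
        print(np.round(c[0][1],2),p.round(),r.as_matrix()[:,2].round(2),np.degrees(np.arccos(min(1,-c[0][0]))).round(1),q.round(2))
E
```

```text
t 18.5 pos [ 469.1 -220.7   26.4] q [-0.851  0.87   0.107  1.405  0.482 -2.547] F [ 0.6 -0.2 -2.9] w 36.2 ff 62.0
X [-0.018 -0.732 -0.681] Y [-1.     0.027 -0.002] Z [ 0.019  0.68  -0.733]
75 320.0 261.0
[ 471.21568711 -106.20320415   20.        ]
[ 0.48374627  0.00270292 -0.91741118]
== (450, -250, 450) [ 431. -208.  384.] [-0.89  0.59  0.55  2.11  0.47 -2.57] 1.5
[ 0.57 -0.33  0.75] [ 502. -187.  404.] [ 0.09  0.64 -0.76] 23.5 [-0.79  0.63  0.7   2.11  0.54 -2.44]
[ 0.4  -0.43  0.81] [ 533. -182.  430.] [ 0.15  0.61 -0.78] 19.7 [-0.76  0.63  0.8   2.11  0.58 -2.36]
[ 0.4  -0.43  0.81] [ 561. -178.  457.] [ 0.22  0.57 -0.79] 15.7 [-0.73  0.63  0.9   2.11  0.61 -2.28]
[ 0.4  -0.43  0.81] [ 586. -176.  486.] [ 0.28  0.54 -0.79] 11.8 [-0.71  0.64  1.01  2.11  0.64 -2.21]
[ 0.4  -0.43  0.81] [ 607. -175.  514.] [ 0.35  0.51 -0.79] 7.9 [-0.7   0.64  1.11  2.11  0.66 -2.14]
[ 0.4  -0.43  0.81] [ 624. -177.  543.] [ 0.41  0.48 -0.77] 4.4 [-0.69  0.65  1.21  2.11  0.69 -2.08]
[0.79 0.31 0.52] [723. -68. 561.] [ 0.46  0.47 -0.75] 2.4 [-0.46  0.64  1.21  1.88  0.67 -1.74]
[-0.13  0.59  0.8 ] 
[... 2954 characters left out ...]
 0.61] [ 672. -154.  366.] [ 0.17  0.63 -0.76] 19.1 [-0.6   0.92  1.18  2.11  0.66 -2.19]
[ 0.4  -0.43  0.81] [ 663. -153.  420.] [ 0.24  0.61 -0.76] 15.0 [-0.62  0.83  1.17  2.11  0.68 -2.15]
[ 0.4  -0.43  0.81] [ 660. -153.  465.] [ 0.31  0.58 -0.76] 10.9 [-0.63  0.78  1.2   2.11  0.71 -2.11]
[ 0.6  -0.51  0.61] [ 683. -169.  473.] [ 0.37  0.56 -0.74] 7.0 [-0.64  0.78  1.21  2.05  0.73 -2.06]
[ 0.6  -0.51  0.61] [ 710. -184.  482.] [ 0.44  0.53 -0.73] 3.2 [-0.64  0.77  1.21  1.97  0.75 -2.  ]
[-0.12 -0.77  0.63] [ 623. -262.  513.] [ 0.48  0.5  -0.72] 1.7 [-0.83  0.73  1.21  2.11  0.77 -2.21]
[ 0.36  0.92 -0.11] [700. -68. 490.] [ 0.48  0.5  -0.72] 1.7 [-0.5   0.38  0.52  1.46  0.74 -1.76]
```

Call:
{"method": "drive_tool", "body": {"commands": [-30,0,-33,0,-64,0,-69,0,-95,-28,-100,0,-122,-60,-132,0,-150,-92,-164,0]}}

```text
time: 19.05
tool_pos: [556.5, -220.1, 245.3]
tcp_rot: [-0.65, 0.666, 0.256, 0.263]
force: [1.9, -2.9, -2.9]
width: 36.2
finger_force: 61.9
```

Call:
{"method": "drive_tool", "body": {"commands": [-10,-15,-20,0,-20,-33,-40,0,-50,-600,-780,0,-50,-600,-780,0,-50,-600,-780,0]}}

```text
time: 19.55
tool_pos: [599.1, -225.5, 289.5]
tcp_rot: [-0.647, 0.675, 0.232, 0.268]
force: [-0.9, 0.8, -2.7]
width: 36.2
finger_force: 62.1
```

Call:
{"method": "drive_tool", "body": {"commands": [-50,-600,-780,0,-50,-600,-780,0,-50,-600,-780,0,-50,-600,-780,0,-50,-600,-780,0]}}

```text
time: 20.05
tool_pos: [617.1, -221.0, 314.1]
tcp_rot: [-0.643, 0.683, 0.208, 0.276]
force: [0.2, 0.9, -2.8]
width: 36.3
finger_force: 62.1
```

```bash
cat > nxt.py <<'E'
from h import *
from kin import *
s,M=st(); q0=s['joint_positions']; p0=s['tool_pos']; r=R.from_quat(s['tcp_rot'])
Zt=np.array([.682*np.cos(np.radians(46.3)),.682*np.sin(np.radians(46.3)),-.731]); Z=M[:,2]
print('ang left',np.degrees(np.arccos(Z@Zt)).round(1))
rng=np.random.default_rng(0); q=q0
for it in range(4):
    p,r=fk(q); c=[]
    for d in rng.normal(size=(60,3)):
        d/=np.linalg.norm(d); qq=ik(p+230*d,r,q); pp,rr=fk(qq)
        c.append((np.arccos(rr.as_matrix()[:,2]@Zt),d,qq))
    c.sort(key=lambda a:a[0]); q=c[0][2]; p2,r2=fk(q)
    print('pull tool',(r.as_matrix().T@c[0][1]).round(2),'world',c[0][1].round(2),p2.round(),r2.as_matrix()[:,2].round(2),np.degrees(c[0][0]).round(1))
E
python3 nxt.py
```

```text
t 20.05 pos [ 617.1 -221.   314.1] q [-0.712  0.935  1.064  2.115  0.588 -2.349] F [ 0.2  0.9 -2.8] w 36.3 ff 62.1
X [-0.021 -0.764 -0.645] Y [-0.994  0.086 -0.07 ] Z [ 0.109  0.639 -0.761]
ang left 22.6
pull tool [-0.02 -0.69 -0.73] world [ 0.6  -0.51  0.61] [ 646. -223.  339.] [ 0.18  0.61 -0.77] 18.2
pull tool [ 0.12 -0.78 -0.61] world [ 0.66 -0.57  0.5 ] [ 669. -239.  348.] [ 0.25  0.58 -0.78] 14.0
pull tool [ 0.31 -0.91 -0.26] world [ 0.81 -0.56  0.18] [ 732. -258.  302.] [ 0.32  0.55 -0.78] 9.8
pull tool [ 0.07 -0.97 -0.22] world [ 0.85 -0.39  0.36] [ 800. -244.  298.] [ 0.39  0.51 -0.77] 5.3
```

Call:
{"method": "drive_tool", "body": {"commands": [0,-690,-730,0,0,-690,-730,0,0,-690,-730,0,0,-690,-730,0,0,-690,-730,0]}}

```text
time: 20.55
tool_pos: [641.8, -220.1, 328.9]
tcp_rot: [-0.638, 0.691, 0.184, 0.284]
force: [-0.3, -0.1, -3.4]
width: 36.2
finger_force: 62.1
```

Call:
{"method": "drive_tool", "body": {"commands": [0,-720,-690,0,0,-720,-690,0,0,-720,-690,0,0,-720,-690,0,0,-720,-690,0]}}

```text
time: 21.05
tool_pos: [659.6, -218.7, 349.1]
tcp_rot: [-0.633, 0.698, 0.161, 0.293]
force: [-0.3, 0.2, -3.2]
width: 36.2
finger_force: 62.1
```

Call:
{"method": "drive_tool", "body": {"commands": [50,-760,-640,0,50,-760,-640,0,50,-760,-640,0,50,-760,-640,0,50,-760,-640,0]}}

```text
time: 21.55
tool_pos: [654.8, -227.4, 376.6]
tcp_rot: [-0.627, 0.703, 0.141, 0.303]
force: [-0.2, -0.2, -3.3]
width: 36.3
finger_force: 62.1
```

```bash
python3 nxt.py
```

```text
t 21.55 pos [ 654.8 -227.4  376.6] q [-0.704  0.909  1.22   2.115  0.647 -2.239] F [-0.2 -0.2 -3.3] w 36.3 ff 62.1
X [-0.029 -0.797 -0.603] Y [-0.968  0.173 -0.182] Z [ 0.249  0.579 -0.777]
ang left 14.0
pull tool [ 0.02 -0.78 -0.62] world [ 0.6  -0.51  0.61] [ 674. -232.  400.] [ 0.32  0.55 -0.77] 9.7
pull tool [ 0.14 -0.86 -0.49] world [ 0.66 -0.57  0.5 ] [ 709. -251.  399.] [ 0.39  0.51 -0.76] 5.4
pull tool [-0.07 -0.82 -0.56] world [ 0.54 -0.44  0.71] [ 726. -246.  442.] [ 0.46  0.48 -0.75] 2.0
pull tool [-0.98 -0.12 -0.16] world [0.08 0.7  0.71] [720. -70. 573.] [ 0.48  0.47 -0.74] 1.9
```

Call:
{"method": "drive_tool", "body": {"commands": [20,-780,-620,0,20,-780,-620,0,20,-780,-620,0,20,-780,-620,0,20,-780,-620,0]}}

```text
time: 22.05
tool_pos: [650.6, -230.3, 405.2]
tcp_rot: [-0.621, 0.708, 0.123, 0.313]
force: [-0.1, -0.1, -3.1]
width: 36.1
finger_force: 62.2
```

Call:
{"method": "drive_tool", "body": {"commands": [100,-840,-530,0,100,-840,-530,0,100,-840,-530,0,100,-840,-530,0,100,-840,-530,0]}}

```text
time: 22.55
tool_pos: [644.6, -243.3, 420.8]
tcp_rot: [-0.616, 0.711, 0.108, 0.322]
force: [-0.6, 0.2, -3.4]
width: 35.9
finger_force: 62.2
```

Call:
{"method": "drive_tool", "body": {"commands": [0,-840,-540,0,0,-840,-540,0,0,-840,-540,0,0,-840,-540,0,0,-840,-540,0]}}

```text
time: 23.05
tool_pos: [641.3, -240.5, 448.9]
tcp_rot: [-0.61, 0.713, 0.093, 0.332]
force: [-0.5, 0.3, -3.2]
width: 35.9
finger_force: 62.2
```

```bash
python3 nxt.py
```

```text
t 23.05 pos [ 641.3 -240.5  448.9] q [-0.751  0.81   1.22   2.115  0.694 -2.214] F [-0.5  0.3 -3.2] w 35.9 ff 62.2
X [-0.035 -0.809 -0.587] Y [-0.932  0.239 -0.273] Z [ 0.361  0.538 -0.762]
ang left 7.1
pull tool [ 0.03 -0.85 -0.52] world [ 0.6  -0.51  0.61] [ 676. -246.  461.] [ 0.43  0.5  -0.75] 3.0
pull tool [-0.61 -0.74  0.28] world [0.82 0.43 0.38] [ 800. -106.  483.] [ 0.47  0.49 -0.73] 1.3
pull tool [-0.45 -0.21  0.87] world [ 0.61  0.73 -0.31] [936.  63. 409.] [ 0.47  0.49 -0.73] 1.3
pull tool [ 0.82  0.56 -0.12] world [-0.59 -0.56 -0.59] [801. -65. 273.] [ 0.47  0.49 -0.73] 1.3
```

Call:
{"method": "drive_tool", "body": {"commands": [80,-870,-480,0,80,-870,-480,0,80,-870,-480,0,80,-870,-480,0,80,-870,-480,0]}}

```text
time: 23.55
tool_pos: [635.6, -251.7, 463.1]
tcp_rot: [-0.604, 0.716, 0.079, 0.342]
force: [-0.3, 0.0, -2.3]
width: 36.3
finger_force: 62.2
```

Call:
{"method": "drive_tool", "body": {"commands": [50,-870,-490,0,50,-870,-490,0,50,-870,-490,0,50,-870,-490,0,50,-870,-490,0]}}

```text
time: 24.05
tool_pos: [630.1, -258.1, 481.9]
tcp_rot: [-0.598, 0.717, 0.065, 0.352]
force: [-0.7, -0.2, -2.9]
width: 36.0
finger_force: 62.3
```

```bash
cat > fin.py <<'E'
from h import *
s,M=st(); X,Y,Z=M.T
th=np.arctan2(-Y[2],-X[2]); print('twist deg',np.degrees(th),'yawZ',np.degrees(np.arctan2(Z[1],Z[0])),'tilt',np.degrees(np.arccos(-Z[2])))
Y2=Y*np.cos(th)-X*np.sin(th); fx=np.array([Y2[1],-Y2[0],0]); fx/=np.linalg.norm(fx); left=np.array([-fx[1],fx[0],0])
print('Y2',Y2.round(3),'fwd',fx.round(3),np.degrees(np.arctan2(fx[1],fx[0])))
E
python3 fin.py
```

```text
t 24.05 pos [ 630.1 -258.1  481.9] q [-0.797  0.769  1.22   2.115  0.728 -2.221] F [-0.7 -0.2 -2.9] w 36.0 ff 62.3
X [-0.037 -0.811 -0.583] Y [-0.903  0.277 -0.328] Z [ 0.428  0.515 -0.743]
twist deg 29.31575711305363 yawZ 50.279385974969685 tilt 42.00466609277648
Y2 [-0.769  0.639  0.   ] fwd [0.639 0.769 0.   ] 50.279385974969685
```

```bash
python3 - <<'E'
from h import *
C=cam('scene')
print('hex rear/front',px2w(C,(435.7,261.5),16+0),px2w(C,(457,261.5),16))
print('jaw L outer tip',px2w(C,(458,253.7),30+3),'rear',px2w(C,(431.7,253.7),33))
print('jaw R outer tip top',px2w(C,(460,266.3),33))
E
```

```text
hex rear/front [474.85510069 115.75005891  16.        ] [475.72764717 156.55218366  16.        ]
jaw L outer tip [468.20620167 155.74368798  33.        ] rear [467.13581759 105.95953     33.        ]
jaw R outer tip top [495.2121115  154.81777641  33.        ]
```

Call:
{"method": "drive_tool", "body": {"commands": [20,13,25,7,46,30,57,14,74,49,92,21,102,68,127,28,130,86,162,29.3]}}

```text
time: 24.55
tool_pos: [617.2, -255.6, 273.9]
tcp_rot: [-0.396, 0.846, 0.153, 0.324]
force: [0.9, -1.1, -3.8]
width: 36.3
finger_force: 62.0
```

Call:
{"method": "drive_tool", "body": {"commands": [0,0,0,0]}}

```text
time: 24.65
tool_pos: [610.6, -250.0, 262.8]
tcp_rot: [-0.392, 0.847, 0.164, 0.318]
force: [0.0, 0.7, -6.0]
width: 36.4
finger_force: 62.1
```

```bash
cat >> fin.py <<'E'
import sys
t=[float(a) for a in sys.argv[1:4]]
if t: print('delta',(M.T@(np.array(t)-s['tool_pos'])).round(1))
bay=np.array([691,-166.2]);hx=(s['tool_pos']+115*fx-7*left)[:2]; tx=np.array([.691,.723]);ty=np.array([-.723,.691])
print('hex in tray',(hx-bay)@tx,(hx-bay)@ty)
E
python3 fin.py 606.5 -255.9 85
```

```text
t 24.65 pos [ 610.6 -250.   262.8] q [-0.808  0.56   0.241  1.384  0.723 -1.726] F [ 0.   0.7 -6. ] w 36.4 ff 62.1
X [-0.489 -0.56  -0.668] Y [-0.769  0.638  0.029] Z [ 0.411  0.528 -0.743]
twist deg -2.4482207897047283 yawZ 52.15245083007265 tilt 41.9966691895107
Y2 [-0.79   0.614 -0.   ] fwd [0.614 0.79  0.   ] 52.15245083007265
delta [124.1  -5.7 127.4]
hex in tray -1.0579260313303744 5.011342889259093
```

Call:
{"method": "drive_tool", "body": {"commands": [31,-2,32,-1,62,-5,64,-2,93,-7,96,-2,116,-9,119,-2,124,-10,127,-2]}}

```text
time: 25.15
tool_pos: [621.7, -269.0, 97.3]
tcp_rot: [-0.411, 0.838, 0.147, 0.327]
force: [-0.3, 0.8, -2.5]
width: 36.1
finger_force: 62.1
```

Call:
{"method": "drive_tool", "body": {"commands": [0,0,0,0,0,0,0,0]}}

```text
time: 25.35
tool_pos: [623.0, -269.9, 101.5]
tcp_rot: [-0.412, 0.837, 0.145, 0.328]
force: [-0.1, 0.5, -2.6]
width: 36.1
finger_force: 62.0
```

```bash
python3 fin.py 609.3 -258.6 32; python3 - <<'E'
from h import *
a=save('scene','s10.png')[300:450,200:350]; b=save('side','s11.png')[190:280,350:470]
cv2.imwrite('pics/v6.png',np.hstack([cv2.resize(a,(450,450)),cv2.resize(b,(350,262))[:,:] if 0 else cv2.copyMakeBorder(cv2.resize(b,(350,262)),0,188,0,0,0)])[:,:,::-1])
E
```

```text
t 25.35 pos [ 623.  -269.9  101.5] q [-0.818  0.683  0.027  1.022  0.728 -1.773] F [-0.1  0.5 -2.6] w 36.1 ff 62.0
X [-0.445 -0.595 -0.669] Y [-0.785  0.618 -0.028] Z [ 0.431  0.513 -0.743]
twist deg 2.413512252767762 yawZ 49.992802310786644 tilt 42.05483815565153
Y2 [-0.766  0.643 -0.   ] fwd [0.643 0.766 0.   ] 49.992802310786644
delta [45.9 19.7 51.5]
hex in tray -6.722769957246337 -22.0945636885276
```

View pics/v6.png

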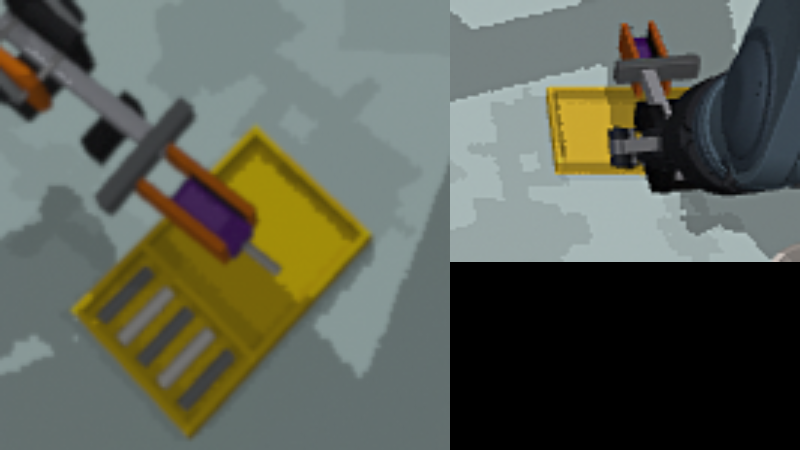

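```bash
python3 - <<'E'
from fit import *
C=cam('scene')
print(px2w(C,(200+212/3,300+218/3),93))
q,r=fit(C,[(-46,46,14),(46,46,14),(46,-94,14),(-46,-94,14)],[(200+u/3,300+v/3) for u,v in [(257,129),(372,236),(190,437),(74,310)]],[690,-166,.8]); print(q,np.degrees(q[2]),r.tolist())
E
python3 fin.py 606.1 -255.6 60
```

```text
[ 701.17303045 -180.94363412   93.        ]
[ 691.93249548 -165.44660143    0.80594196] 46.177073092923344 [[0.4, -1.1], [0.7, -0.3], [-0.5, 0.4], [-0.5, 0.5]]
t 25.45 pos [ 622.8 -269.8  101.6] q [-0.818  0.682  0.026  1.021  0.727 -1.773] F [ 1.  -0.1 -3.2] w 35.8 ff 62.0
X [-0.445 -0.596 -0.669] Y [-0.785  0.618 -0.029] Z [ 0.431  0.512 -0.743]
twist deg 2.459815380315086 yawZ 49.965012765108796 tilt 42.01687199003349
Y2 [-0.766  0.643  0.   ] fwd [0.643 0.766 0.   ] 49.965012765108796
delta [26.7 23.1 31. ]
hex in tray -6.8342594988771745 -21.94326545276167
```

Call:
{"method": "drive_tool", "body": {"commands": [10,8,11,1,22,16,23,2.4,28,21,30,2.4,28,21,30,2.4,28,21,30,2.4]}}

```text
time: 25.95
tool_pos: [605.5, -256.9, 58.0]
tcp_rot: [-0.394, 0.846, 0.153, 0.324]
force: [-0.2, -0.0, -2.4]
width: 35.8
finger_force: 62.0
```

```bash
python3 fin.py 607 -258.2 33
```

```text
t 25.95 pos [ 605.5 -256.9   58. ] q [-0.824  0.693 -0.084  0.91   0.726 -1.739] F [-0.2 -0.  -2.4] w 35.8 ff 62.0
X [-0.479 -0.568 -0.67 ] Y [-0.766  0.643  0.003] Z [ 0.429  0.515 -0.743]
twist deg -0.2645253357497149 yawZ 50.209980688661 tilt 42.040156869831414
Y2 [-0.768  0.64   0.   ] fwd [0.64  0.768 0.   ] 50.209980688661
delta [16.7 -2.1 18.6]
hex in tray -9.482254910317277 0.01145483793535168
```

Call:
{"method": "drive_tool", "body": {"commands": [6,0,7,0,12,-1,13,0,16,-1,17.5,0,16,-1,17.5,0]}}

```text
time: 26.35
tool_pos: [605.1, -257.0, 32.0]
tcp_rot: [-0.393, 0.847, 0.154, 0.324]
force: [-0.5, 0.6, -2.7]
width: 36.2
finger_force: 62.0
```

Call:
{"method": "drive_tool", "body": {"commands": [1,0,1,0,1,0,1,0,1,0,1,0]}}

```text
time: 26.65
tool_pos: [605.3, -257.3, 31.8]
tcp_rot: [-0.394, 0.846, 0.154, 0.324]
force: [0.3, -0.6, -2.4]
width: 36.3
finger_force: 62.1
```

```bash
python3 fin.py 607 -258.2 31
```

```text
t 26.65 pos [ 605.3 -257.3   31.8] q [-0.824  0.724 -0.102  0.862  0.725 -1.739] F [ 0.3 -0.6 -2.4] w 36.3 ff 62.1
X [-0.48  -0.567 -0.669] Y [-0.766  0.643  0.005] Z [ 0.427  0.515 -0.743]
twist deg -0.418806746139277 yawZ 50.311133524620764 tilt 42.0061991052283
Y2 [-0.77   0.639 -0.   ] fwd [0.639 0.77  0.   ] 50.31113352462076
delta [ 0.2 -1.9  0.8]
hex in tray -9.878021393043406 0.0660435483683545
```

Call:
{"method": "drive_tool", "body": {"commands": [0.5,0,0.5,0,1,0,1.1,0,1,0,1.1,0]}}

```text
time: 26.95
tool_pos: [605.5, -257.4, 31.0]
tcp_rot: [-0.394, 0.846, 0.153, 0.325]
force: [-3.3, -1.2, 2.6]
width: 36.4
finger_force: 63.2
```

Call:
{"method": "drive_tool", "body": {"commands": [0.5,0,0.5,0,0.7,0,0.7,0,0.7,0,0.7,0]}}

```text
time: 27.25
tool_pos: [605.6, -257.5, 30.5]
tcp_rot: [-0.394, 0.846, 0.153, 0.325]
force: [-5.4, -0.7, 7.4]
width: 36.0
finger_force: 64.0
```

Call:
{"method": "drive_tool", "body": {"commands": [-1.3,0,-1.4,0,-1.3,0,-1.4,0]}}

```text
time: 27.45
tool_pos: [605.5, -257.4, 31.2]
tcp_rot: [-0.394, 0.846, 0.153, 0.324]
force: [-3.0, -1.6, 2.1]
width: 36.4
finger_force: 62.8
```

Call:
{"method": "drive_tool", "body": {"commands": [0,0,0,0,0,0,0,0,0,0,0,0], "grip": 50}}

```text
time: 27.75
tool_pos: [605.2, -257.2, 30.7]
tcp_rot: [-0.394, 0.847, 0.154, 0.324]
force: [-0.1, 1.0, -1.4]
width: 42.7
finger_force: 28.3
```

Call:
{"method": "drive_tool", "body": {"commands": [0,0,0,0,0,0,0,0,0,0,0,0], "grip": 55}}

```text
time: 28.05
tool_pos: [605.1, -257.2, 30.8]
tcp_rot: [-0.394, 0.847, 0.154, 0.324]
force: [-0.5, 0.2, -3.2]
width: 46.8
finger_force: 26.2
```

```bash
cat > pur.py <<'E'
from h import *
im=save('scene','p%d.png'%(arm.observe()['time']*100));h=cv2.cvtColor(np.ascontiguousarray(im),cv2.COLOR_RGB2HSV).astype(int)
P=((h[...,0]>120)&(h[...,0]<155)&(h[...,1]>70)).astype(np.uint8); O=(h[...,0]>5)&(h[...,0]<20)&(h[...,1]>120); Yl=(h[...,0]>=20)&(h[...,0]<34)&(h[...,1]>120)
P[:310]=0;P[440:]=0;P[:,:200]=0;P[:,350:]=0
ys,xs=np.nonzero(P); print(len(xs),xs.mean(),ys.mean(),cv2.minAreaRect(np.c_[xs,ys].astype(np.float32)))
C=cam('scene');print(px2w(C,(xs.mean(),ys.mean()),15))
for v in range(335,410,2): print(v,''.join('P' if P[v,u] else 'O' if O[v,u] else 'y' if Yl[v,u] else '.' for u in range(225,330)))
E
python3 pur.py; python3 fin.py
```

```text
282 282.3333333333333 374.02836879432624 ((282.3717041015625, 374.07525634765625), (25.869823455810547, 11.100505828857422), 41.18592834472656)
[ 682.36875393 -171.14026826   15.        ]
335 OOOOO....................................................................................................
337 OOOOOO...................................................................................................
339 OOOOOO...................................................................................................
341 ...OOO...................................................................................................
343 ..........................................................yyyy...........................................
345 ..................................................O.....yyyyyyyy.........................................
347 .................................................OOOOOOyyyyyyyyyyy.......................................
349 .................................................OOOOOOOOyyyyyyyyyyy.....................................
351 ............................
[... 2949 characters left out ...]
y.....yyyyyyy.......yyyyyy.......yyyyyyyyyyyyyyyyyyyyyyyyyyyyyyyyyyy..............................
407 ..yyyyyyyy.yyyyyyy.......yyyyyyy......yyyyyyyyyyyyyyyyyyyyyyyyyyyyyyyyyyyy...............................
409 ....yyyyyyyyyyyy.......yyyyyyy......yyyyyyy..yyyyyyyyyyyyyyyyyyyyyyyyyyy.................................
t 28.1 pos [ 605.2 -257.3   30.9] q [-0.824  0.725 -0.103  0.861  0.725 -1.739] F [-0.7 -0.3 -2.8] w 47.3 ff 26.2
X [-0.48  -0.567 -0.669] Y [-0.766  0.643  0.005] Z [ 0.427  0.515 -0.743]
twist deg -0.4492967552487671 yawZ 50.33581007368795 tilt 41.99736847086106
Y2 [-0.77   0.638  0.   ] fwd [0.638 0.77  0.   ] 50.33581007368796
hex in tray -9.92044347855212 0.2568114081577089
```

Call:
{"method": "drive_tool", "body": {"commands": [-10,0,-11,0,-25,0,-28,0,-42,0,-47,0,-47,0,-52,0]}}

```text
time: 28.5
tool_pos: [607.3, -258.8, 105.4]
tcp_rot: [-0.395, 0.846, 0.151, 0.325]
force: [0.5, -0.8, -2.1]
width: 47.4
finger_force: 26.1
```

Call:
{"method": "drive_tool", "body": {"commands": [15,9,-13,0,40,25,-36,0,67,42,-60,0,90,56,-80,0,100,63,-90,0]}}

```text
time: 29.0
tool_pos: [468.7, -321.4, 101.2]
tcp_rot: [-0.393, 0.847, 0.153, 0.324]
force: [-0.1, -0.8, -1.7]
width: 47.0
finger_force: 26.1
```

Call:
{"method": "drive_tool", "body": {"commands": [0,0,0,0,0,0,0,0]}}

```text
time: 29.2
tool_pos: [471.1, -320.4, 101.5]
tcp_rot: [-0.394, 0.847, 0.153, 0.324]
force: [0.4, -0.1, -2.1]
width: 46.9
finger_force: 26.2
```

```bash
python3 fin.py 470 -320 24; python3 pur.py|head -2; python3 - <<'E'
from kin import *
from h import *
s=arm.observe(); r=R.from_quat(s['tcp_rot'])
for p in [(470,-320,20),(470,-320,100)]:
    q=ik(np.array(p,float),r,s['joint_positions']); print(fk(q)[0].round(1),q.round(2))
E
```

```text
t 29.2 pos [ 471.1 -320.4  101.5] q [-1.065  0.625 -0.1    1.162  0.674 -2.047] F [ 0.4 -0.1 -2.1] w 46.9 ff 26.2
X [-0.48  -0.567 -0.669] Y [-0.766  0.643  0.004] Z [ 0.428  0.514 -0.743]
twist deg -0.35588289151606406 yawZ 50.21861058676023 tilt 42.01986725600414
Y2 [-0.768  0.64   0.   ] fwd [0.64  0.768 0.   ] 50.21861058676023
delta [52.2  0.8 57.3]
hex in tray -148.17220398351247 53.32122016914299
275 282.31636363636363 374.17454545454547 ((282.3407287597656, 374.1106262207031), (25.869823455810547, 11.006434440612793), 41.18592834472656)
[ 682.60990492 -171.1599927    15.        ]
[ 470. -320.   20.] [-1.07  0.72 -0.17  1.    0.67 -2.05]
[ 470. -320.  100.] [-1.07  0.63 -0.1   1.16  0.67 -2.05]
```

Hex key stayed in the bay. Now lower the reacher.

Call:
{"method": "drive_tool", "body": {"commands": [18,0,20,0,38,0,42,0,49,0,54,0,52,0,57,0,52,0,57,0]}}

```text
time: 29.75
tool_pos: [470.8, -319.1, 24.1]
tcp_rot: [-0.394, 0.846, 0.154, 0.324]
force: [-0.2, -0.0, -2.2]
width: 46.7
finger_force: 26.2
```

Call:
{"method": "drive_tool", "body": {"commands": [1,0,1.2,0,2,0,2.2,0,2,0,2.2,0]}}

```text
time: 30.05
tool_pos: [470.6, -320.6, 21.9]
tcp_rot: [-0.394, 0.846, 0.153, 0.324]
force: [-0.5, -0.5, -2.7]
width: 46.9
finger_force: 26.2
```

Call:
{"method": "drive_tool", "body": {"commands": [0.7,0,0.7,0,1.2,0,1.2,0,1.2,0,1.2,0]}}

```text
time: 30.35
tool_pos: [470.1, -320.2, 19.6]
tcp_rot: [-0.394, 0.846, 0.154, 0.324]
force: [-0.9, 0.1, -2.7]
width: 46.9
finger_force: 26.2
```

Call:
{"method": "drive_tool", "body": {"commands": [0.7,0,0.7,0,1,0,1,0,1,0,1,0]}}

```text
time: 30.65
tool_pos: [470.2, -320.3, 18.4]
tcp_rot: [-0.394, 0.846, 0.154, 0.324]
force: [-0.6, 0.2, 0.1]
width: 47.1
finger_force: 26.6
```

Call:
{"method": "drive_tool", "body": {"commands": [0.4,0,0.4,0,0.7,0,0.7,0,0.7,0,0.7,0]}}

```text
time: 30.95
tool_pos: [470.1, -320.4, 18.1]
tcp_rot: [-0.393, 0.846, 0.154, 0.324]
force: [-5.0, -0.5, 5.7]
width: 47.1
finger_force: 27.7
```

Call:
{"method": "drive_tool", "body": {"commands": [-0.5,0,-0.5,0,-0.5,0,-0.5,0], "grip": 64}}

```text
time: 31.15
tool_pos: [470.4, -320.4, 18.0]
tcp_rot: [-0.394, 0.846, 0.153, 0.324]
force: [0.6, 0.4, -0.1]
width: 54.6
finger_force: 0.0
```

Call:
{"method": "drive_tool", "body": {"commands": [0,0,0,0,0,0,0,0,0,0,0,0,0,0,0,0], "grip": 100}}

```text
time: 31.55
tool_pos: [470.1, -320.2, 17.8]
tcp_rot: [-0.394, 0.846, 0.154, 0.324]
force: [-0.4, 0.5, 0.5]
width: 85.7
finger_force: 0.0
```

Call:
{"method": "drive_tool", "body": {"commands": [0,0,-15,0,0,0,-40,0,0,0,-75,0,0,0,-110,0,0,0,-140,0]}}

```text
time: 32.05
tool_pos: [409.7, -393.3, 123.2]
tcp_rot: [-0.394, 0.846, 0.153, 0.324]
force: [0.6, -0.5, -0.3]
width: 85.1
finger_force: 0.0
```

Call:
{"method": "drive_tool", "body": {"commands": [-10,0,-20,0,-20,0,-30,0,-20,0,-30,0,-20,0,-30,0]}}

```text
time: 32.45
tool_pos: [407.3, -395.8, 157.1]
tcp_rot: [-0.394, 0.846, 0.154, 0.324]
force: [0.1, 0.3, -0.6]
width: 85.3
finger_force: 0.0
```

```bash
python3 pur.py|head -2; python3 - <<'E'
from fit import *
st(); im=save('scene','z.png'); h=cv2.cvtColor(np.ascontiguousarray(im),cv2.COLOR_RGB2HSV).astype(int)
O=(h[...,0]>5)&(h[...,0]<20)&(h[...,1]>120); B=(h[...,2]<45)
C=cam('scene')
def ok(p): # expected reacher points
    o=np.array([470.1,-320.4])-10.9*np.array([.64,.768]); f=np.array([.64,.768]); l=np.array([-.768,.64]); return w2px(C,[*(o+f*p[0]+l*p[1]),p[2]])
for p in [(145,22,30),(145,-22,30),(85,22,30),(0,-25,51),(0,25,51)]: print(p,ok(p).round())
for v in range(200,320,3): print(v,''.join('O' if O[v,u] else '#' if B[v,u] else '.' for u in range(170,330,2)))
E
```

```text
276 282.32608695652175 374.17028985507244 ((282.30975341796875, 374.14605712890625), (25.869823455810547, 10.912362098693848), 41.18592834472656)
[ 682.60319337 -171.14398746   15.        ]
t 32.5 pos [ 407.2 -395.4  156.6] q [-1.214  0.668  0.12   1.447  0.618 -2.223] F [-0.3 -0.   0.1] w 85.4 ff 0.0
X [-0.48  -0.567 -0.67 ] Y [-0.767  0.642  0.006] Z [ 0.426  0.516 -0.743]
(145, 22, 30) [267. 292.]
(145, -22, 30) [250. 310.]
(85, 22, 30) [243. 274.]
(0, -25, 51) [190. 261.]
(0, 25, 51) [210. 242.]
200 ......................................O#........OO..............................
203 ......................................O#.........O..............................
206 ......................................O..........O..............................
209 .................................................O..............................
212 ................................................................................
215 ................................................................................
218 ................................................................................

[... 2104 characters left out ...]
....................
296 .............................OOOO...............OO..............................
299 ..............................OOOOO.............................................
302 ................................OOOO............................................
305 ..................................OOOO..........................................
308 ....................................OOOO........................................
311 ......................................OOO.......................................
314 ........................................O.......................................
317 ................................................................................
```

Reacher stands upright on its feet where expected and the hex key lies in the bay; handing in.

```bash
python3 -c "
from rig import arm
print(arm.hand_in())"
```

```text
the job is handed in; nothing more can be done
None
```

The hex key is lying in the tray's empty bay, the reacher is standing free on the open tabletop, and I handed the job in at about 32.5 s; because the jaws met the tray wall with about 10 N, I opened them with the key an estimated 5 mm above the bay floor, so it dropped that last bit instead of being set down.

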